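# Draw the stage's transport bolt with the hooked rod

### The arm

A 7-joint arm with a two-finger parallel gripper is mounted at the origin on a cart in front of the work surface, level with it; the furniture and walls round the work are solid. World frame = base frame: x ahead of the robot, y to its left, z up, the work surface at z = 0. Lengths are in m, angles in rad, forces in N, time in s.
With the tool pointing down it reaches from about 0.4 to 0.85 m from the base axis. Payload 10.4 kg.
Tool frame: the origin (TCP) lies at the very end of the fingers, on their centre line; the grasp point (between the pads) lies 19 mm behind it; z points along the fingers, y is the direction in which the jaws open and shut (so a half turn about z gives the same grasp; the last joint's range is limited). The gripper opens to 87 mm and grips with 3 to 60 N. Pads are 19 mm wide; open, the fingers measure 117 mm over their backs; the gripper's body (75 mm by 190 mm) begins 51 mm behind the grasp point.
Start: joints at [-1.36, 0.332, -0.065, 1.46, 0.022, 1.35, -0.088], TCP at [0.145, 0.608, 0.223] pointing down, gripper open.
Joint ranges: [-2.6, 2.6], [-0.5, 2.12], [-1.47, 1.34], [0.16, 2.42], [-1.27, 4.41], [0.06, 2.06], [-2.6, 2.6]. Speed limits (rad/s): [2.22, 2.22, 2.79, 2.79, 3.14, 3.14, 3.14].

### API

Orientations are given as a unit quaternion [x, y, z, w].
In Python, from bench import read_state, camera, close_job, recognise, masks_of gives the robot as it stands.
- The arm moves only by the tool play_rows, never from a script. Its argument "moves" is a list of rows, each a list of 3 entries, a list of its own where there are three numbers: the shift along the tool's x, y, z in cm, then the turn, a rotation vector about the tool's x, y, z in rad, then the finger opening in cm, from 0 to 8.7. In form: [[[dx, dy, dz], [ax, ay, az], jaw], ...]. A call has 1 to 8 rows; each row is the pose to reach, as a shift and turn from the pose commanded when the call began, along the tool's axes at that moment; what a row does not reach only later rows make up. A row lasts 1/8 s, in which the tool goes at most 62.5 mm and 10.7 degrees, less where a joint would pass 70% of its speed; a pose out of reach is approached as far as the arm can. A call with a gripper value outside its range is refused whole. The fingers move at their own pace and stop on an object; "grip_force" is the grip in N (left out, the last holds). Time passes only in rows, so rows that repeat a pose let the fingers close. It gives the time, the measured TCP pose, the force and the opening at its end, in the units of the state.
- read_state(): the state, without advancing time (a new reading comes with each control period).
- camera(name): name is "side" or "top" or "wrist"; returns a dict with "frame" (384x512x3 uint8, red, green, blue), "intrinsics" (3x3 intrinsics, pixels), "camera_from_world" (4x4, takes a point from world to camera coordinates). Camera axes: x right, y down, z forward; pixel columns grow to the right and rows downward; lengths in m; the calibration is good to about 2 mm. The wrist camera is an equidistant fisheye: a pixel r from the principal point sees the ray r / f radians off the axis. A picture is of the moment at which its call begins. There is no depth.
- close_job(): hands the job in, once; it reports no verdict.
Trained networks look in a picture, given as the dict that the camera call returned (one of the last four; its "shot" number tells which), for a name from the list of things; names that differ only in an ending like _2 or _b are one class to them, and where a whole thing is asked for, a point or a joint stands for the part that bears it (a point fixed in the world has none). Each returns a list of dicts, best first, with "conf" (0 to 1); they miss things now and then, are a little off and sometimes report something else, mostly with a low value. They report only what shows in the picture. A call takes as long as a camera call.
- recognise(picture, query): "at" ([column, row] in pixels, amid what is visible of it).
- masks_of(picture, query): "region" (384x512 bool, what is visible of it) and "at" ([column, row] in pixels, amid what is visible of it).
The state is a dict: "time": time; "joint_positions": joint angles; "joint_vel": joint speeds; "joint_torque": joint torques, N m; "ee_pos": TCP position; "eef_rot": TCP orientation; "ft_force": force on the tool from outside, world axes, zero at the start; "torque": the same for the moment, N m; "width": finger opening in m.
Only numpy, scipy, OpenCV 4.12 (cv2) and the standard library are available. Lean on these libraries where they do the work, as an engineer would, in place of code of your own. Each camera call takes 0.05 s, during which the arm holds its last target.

### The job

Free the linear stage on the bench: pick up the hooked rod by its black handle, reach its hook through the open front of the barred guard, catch the upright post of the transport bolt from behind and draw the bolt towards the open front until it seats firmly on its rubber-faced stop. Feel your way: the bolt must be pressed onto the stop, but the rod must never load the unit or the bolt with more than about 20 N, and the bolt may be moved with the rod only, the gripper keeping clear of the unit. Then bring the rod out again and lay it flat on the bench about where you found it, leaving the other things where they stand.

Things in the scene. Friction and masses are not known exactly. Their poses are not given: they have to be found in the camera images.
- rod_grip (a point): Hooked rod: centre of its black handle, 90 long x 18 wide x 26 tall (mm), lying flat, so 13 mm above the bench. +x along the rod to the hook, +y the way the hook points, z up. A 7 mm steel rod runs at this height to x = 140, then bends square to +y; round tip ends at y = 17.5. The hook's catching face is at x = 136.5. About 0.14 kg, balanced inside the handle.
- hook_rod: The same hooked rod; origin at the centre of the handle's underside, same axes.
- stage_unit: Linear stage unit, fixed; grey guard tunnel with barred roof. Origin on the bench below the bolt's line; +x from the open front inward, +y left, z up. Base plate 10 thick, x -60..140, y -58..46 mm. Tunnel x -57 (open front)..67, inner walls at y -42 and +30, undersides of the roof bars at z 65. Inside, straps over the bolt reach z 30 (y -15..15). Carriage block behind, 56 tall.
- bolt: Steel bolt in the guard, axes and (when fully in) origin as stage_unit; slides along -x, outward. Bar 14 wide, top at z 24, with the post and, at its +y side, a low lug (to z 22). Starts 0 to 6 mm drawn. Drag about 6 N; stays where left. After 16 to 36 mm more travel the lug meets the stop: a small dark block with rubber face, up to z 29, y 9..28, whose place is not measured.
- post (a point): On the axis of the bolt's upright post, at hooking height, 43 mm above the bench (bolt frame x 15, y 0 mm). Post 8 mm thick, z 24 to 54, with a 12 mm ball on top (to z 60). Axes as the unit's. On its -y side 38 mm to the wall are free for the rod to pass; Seated firmly: pulled at the stop with about 11 to 16 N in all (6 N of it drag) for half a second; the rubber gives under 2 mm.
- loupe: Black round loupe, 37 mm across, 40 tall mm; a bystander, leave it where it stands. Origin at the centre of its underside.
- valve_block: Small pale valve block with two studs, 18x64x29 mm; a bystander, leave it where it stands. Origin at the centre of its underside.
- wipe_pack: White wipes box, 63x106x37 mm; a bystander, leave it where it stands. Origin at the centre of its underside.
- die_box_1: Flat black die box, 54x53x14 mm; a bystander, leave it where it stands. Origin at the centre of its underside.
- spacer_block: Grey metal spacer block, 20x50x25 mm; a bystander, leave it where it stands. Origin at the centre of its underside.
- wash_bottle: White wash bottle with red cap and spout, 57x88x166 mm; a bystander, leave it where it stands. Origin at the centre of its underside.
- bearing: Ball bearing, 26 across, 8 tall mm; a bystander, leave it where it stands. Origin at the centre of its underside.

How it is judged:
On the way, in this order (a step that is already met when the one before it is completed fails the run):
1. the rod's hook lies behind the bolt's post and pulls on it (contact force between hook_rod and bolt above 3 N and x of post in the frame of hook_rod between 0.115 and 0.137 m and y of post in the frame of hook_rod above 0 m), for 0.1 s.
2. the bolt, drawn at least 20 mm, is pulled onto its stop: the rod pulls with more than 9 N, half as much again as the drag, which only the stop can bear (contact force between hook_rod and bolt above 9 N and x of post in the frame of stage_unit below -0.005 m and x of post in the frame of hook_rod between 0.115 and 0.137 m), for 0.3 s.
At the end, for the whole second after the job is handed in: The bolt is drawn at least 20 mm and still bears on its rubber-faced stop (contact over 0.5 N), and the rod is released, at rest, lying flat on the bench (upright within 0.2 rad) clear of the unit, its handle's centre within 80 mm of where it was at the start (x of post in the frame of stage_unit below -0.005 m and contact force between bolt and anything else above 0.5 N and distance of rod_grip from where it was at the start of the episode below 0.08 m and height (world z) of rod_grip below 0.022 m and angle between rod_grip's own z axis and vertical below 0.2 rad and linear speed of hook_rod below 0.02 m/s and not (contact force between hook_rod and stage_unit above 0.05 N)); the robot touches nothing.
It fails at once if the rod loads the unit or its bolt with more than 24 N (contact force between hook_rod and stage_unit above 24 N).
It fails at once if fingers or arm touch the bolt (contact force between any of the fingers, the arm and bolt above 0.5 N).
It fails at once if the robot itself bumps the unit with more than 15 N (contact force between any of the fingers, the arm and stage_unit above 15 N).
It fails at once if another thing on the bench is shifted by more than 30 mm or knocked over (distance of any of loupe, valve_block, wipe_pack, die_box_1, spacer_block, wash_bottle, bearing from where it was at the start of the episode above 0.03 m or angle between wash_bottle's own z axis and vertical above 0.5 rad).
It also fails if it takes over 67 s, if anything falls off the work surface, if the arm or the gripper's body presses on something with over 40 N, if the wrist force passes 120 N, or if a joint passes its speed limit or range.

## Working session

There is one attempt and no reset: what is moved stays moved. The work goes in short steps, Python scripts to look and compute and a tool call to move; the robot and the scene stay as the last step left them, time stands still between calls to the robot, and variables do not carry over. Pictures are saved under pics/ and viewed, and the job is handed in when it is done.

Besides the shell and the picture viewer there is one more tool, called after "Request:" by a JSON object that holds its "op" and its "data", one argument or row to a line. play_rows: Moves the arm, as the interface text tells. Its arguments: {"type":"object","properties":{"moves":{"type":"array","items":{"type":"array"}},"grip_force":{"type":"number"}},"required":["moves"]}

```bash
mkdir -p pics; ls
cat > h.py <<'E'
import numpy as np, cv2
from bench import read_state, camera, close_job, recognise, masks_of
def save(p,n,boxes=()):
    cv2.imwrite('pics/'+n+'.png',cv2.cvtColor(p['frame'],cv2.COLOR_RGB2BGR))
def ray(p,px,fish=False):
    K=p['intrinsics'];T=np.array(p['camera_from_world']);K=np.array(K)
    x=(px[0]-K[0,2])/K[0,0];y=(px[1]-K[1,2])/K[1,1]
    if fish:
        r=np.hypot(x,y); d=np.array([x/r*np.sin(r),y/r*np.sin(r),np.cos(r)]) if r>1e-9 else np.array([0,0,1.])
    else: d=np.array([x,y,1.])
    R=T[:3,:3];c=-R.T@T[:3,3];d=R.T@d
    return c,d/np.linalg.norm(d)
def atz(p,px,z,fish=False):
    c,d=ray(p,px,fish);return c+d*(z-c[2])/d[2]
def tri(rs):
    A=np.zeros((3,3));b=np.zeros(3)
    for c,d in rs:
        M=np.eye(3)-np.outer(d,d);A+=M;b+=M@c
    X=np.linalg.solve(A,b)
    return X,[np.linalg.norm((np.eye(3)-np.outer(d,d))@(X-c)) for c,d in rs]
def proj(p,X,fish=False):
    K=np.array(p['intrinsics']);T=np.array(p['camera_from_world']);v=T[:3,:3]@np.asarray(X)+T[:3,3]
    if fish:
        t=np.arctan2(np.hypot(v[0],v[1]),v[2]);n=np.hypot(v[0],v[1]);x,y=v[0]/n*t,v[1]/n*t
    else: x,y=v[0]/v[2],v[1]/v[2]
    return np.array([K[0,0]*x+K[0,2],K[1,1]*y+K[1,2]])
E
python3 - <<'E'
from h import *
s=read_state();print(s)
for n in ['side','top','wrist']:
    p=camera(n);save(p,n+'0');print(n,np.round(p['intrinsics'],1).tolist(),np.round(p['camera_from_world'],3).tolist(),p['shot'])
    for q in ['rod_grip','hook_rod','stage_unit','bolt','post']:
        print(q,[(np.round(r['at'],1).tolist(),round(r['conf'],2)) for r in recognise(p,q)[:3]])
E
```

```text
pics
{'time': 0.0, 'joint_positions': array([-1.3595914 ,  0.33291516, -0.06467471,  1.46094861,  0.02160617,
        1.34990968, -0.08847076]), 'joint_vel': array([ 7.49110419e-04, -4.43160055e-04, -1.77176305e-04,  1.19924701e-05,
       -2.93478069e-04,  1.72255816e-03, -1.44524821e-03]), 'joint_torque': array([-6.85408140e-04, -6.23263407e+01,  2.42640590e-02, -3.89885581e+01,
       -6.12264290e-02,  4.01084963e-02,  1.68789197e-04]), 'ee_pos': array([0.14473191, 0.60760411, 0.22172337]), 'eef_rot': array([ 1.16622523e-01,  9.93176035e-01, -7.41257932e-04, -4.52873510e-05]), 'ft_force': array([0.28119408, 0.28575582, 0.26326321]), 'torque': array([-0.01635028,  0.05034526, -0.00294511]), 'width': 0.08689822838483482}
side [[349.9, 0.0, 264.8], [0.0, 349.9, 190.9], [0.0, 0.0, 1.0]] [[-0.999, -0.05, 0.014, 0.57], [-0.044, 0.664, -0.746, 0.033], [0.028, -0.746, -0.666, 1.049], [0.0, 0.0, 0.0, 1.0]] 1
rod_grip [([246.3, 157.6], 0.76)]
hook_rod [([248.0, 157.8], 0.6)]
stage_unit [([261.9, 328.3], 0.85), ([248.6, 247.3], 0.73)]
bolt [([269.8, 320.2], 0.45)]
post [([270.1, 322.2], 0.77)]
top [[434.0, 0.0, 253.1], [0.0, 434.0, 189.3], [0.0, 0.0, 1.0]] [[0.002, -1.0, 0.01, 0.051], [-0.987, -0.003, -0.16, 0.54], [0.16, -0.01, -0.987, 1.218], [0.0, 0.0, 0.0, 1.0]] 2
rod_grip [([321.8, 156.5], 0.75)]
hook_rod [([319.6, 159.1], 0.67)]
stage_unit [([125.6, 183.0], 0.86)]
bolt [([129.9, 193.4], 0.51), ([277.7, 244.0], 0.3)]
post [([125.3, 194.2], 0.54)]
wrist [[297.3, 0.0, 259.8], [0.0, 297.3, 187.2], [0.0, 0.0, 1.0]] [[0.233, 0.973, 0.001, -0.626], [0.928, -0.222, 0.301, -0.035], [0.293, -0.069, -0.954, 0.392], [0.0, 0.0, 0.0, 1.0]] 3
rod_grip []
hook_rod []
stage_unit []
bolt []
post []
```

Run:
```python
from h import *
for n in ['side','top']:
    im=cv2.imread(f'pics/{n}0.png'); cv2.imwrite(f'pics/{n}0b.png',cv2.resize(im,(768,576),interpolation=cv2.INTER_CUBIC))
im=cv2.imread('pics/top0.png');cv2.imwrite('pics/top0c.png',cv2.resize(im[130:250,60:220],(800,600),interpolation=cv2.INTER_CUBIC))
im=cv2.imread('pics/side0.png');cv2.imwrite('pics/side0c.png',cv2.resize(im[264:384,185:345],(800,600),interpolation=cv2.INTER_CUBIC))
```

```text
(no output)
```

View pics/side0b.png

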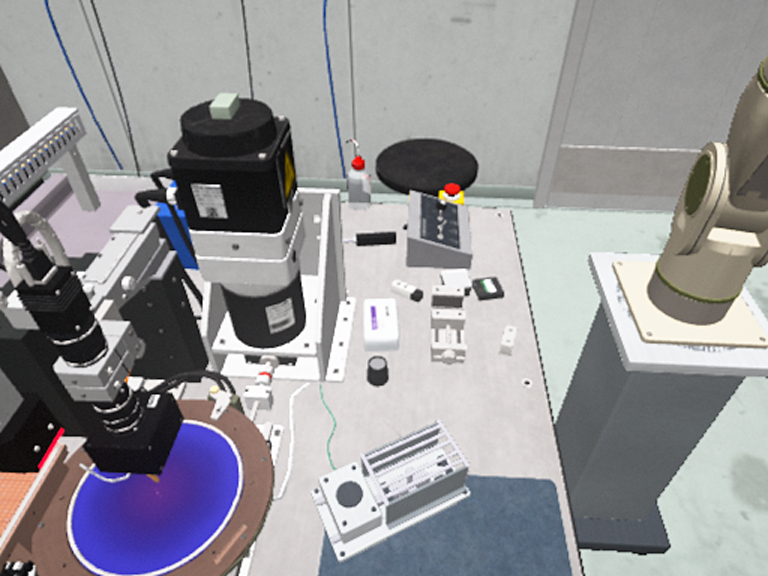

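View pics/top0b.png

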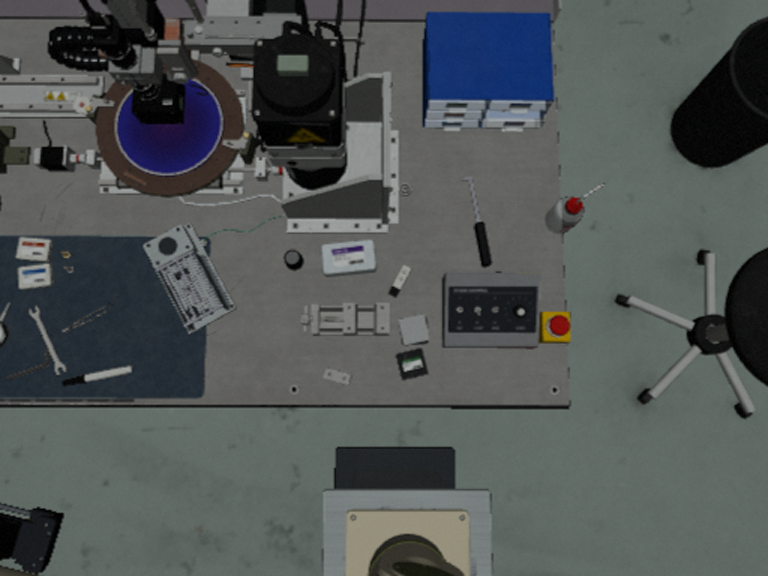

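View pics/top0c.png

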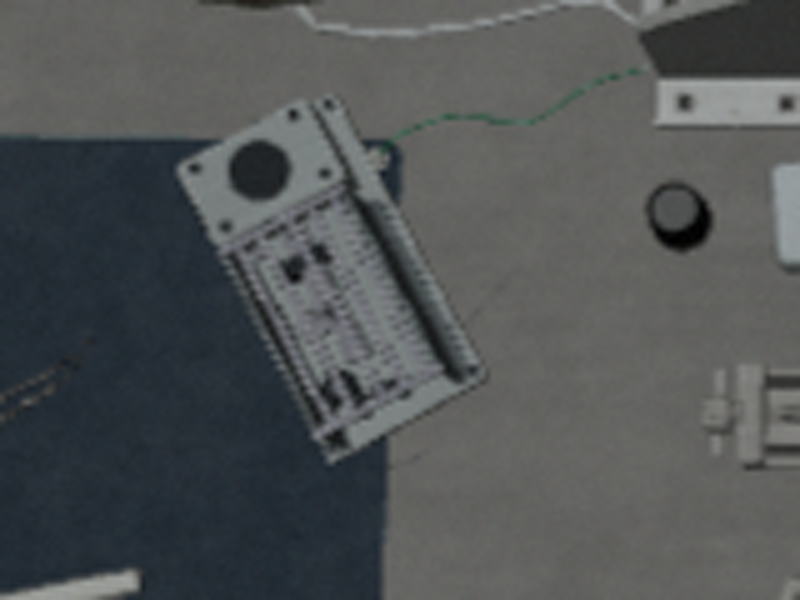

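View pics/side0c.png

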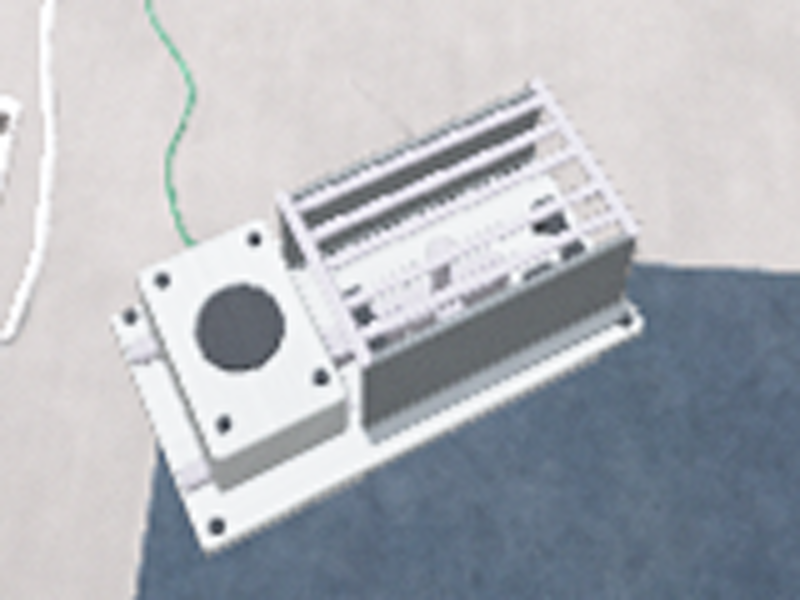

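View pics/wrist0.png

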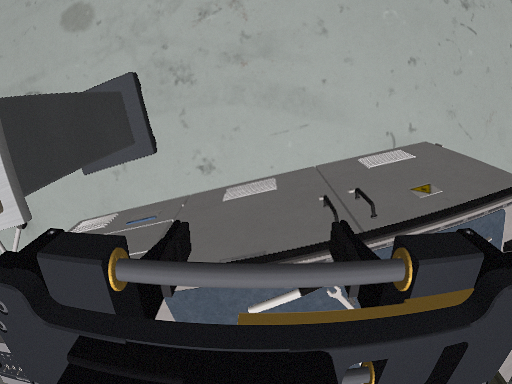

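```bash
cat >> h.py <<'E'
def fit_unit(obs):
    from scipy.optimize import least_squares
    def W(v,L):
        c,s=np.cos(v[2]),np.sin(v[2]);return np.array([v[0]+c*L[0]-s*L[1],v[1]+s*L[0]+c*L[1],L[2]])
    f=lambda v:np.concatenate([proj(p,W(v,L))-px for p,L,px in obs])
    r=least_squares(f,[0.5,0.33,0.48],loss='soft_l1');return r.x,r.fun.reshape(-1,2)
E
python3 - <<'E'
from h import *
s=camera('side');t=camera('top')
C=lambda a,o:np.array(a)/5+o-0.4
ot=np.array([60,130]);os=np.array([185,264])
obs=[(t,[-.06,-.058,.01],C([487,375],ot)),(t,[-.06,.046,.01],C([330,462],ot)),(t,[.14,-.058,.01],C([335,95],ot)),
(s,[-.06,.046,.01],C([642,320],os)),(s,[.14,.046,.01],C([208,550],os)),(s,[.14,-.058,.01],C([113,318],os))]
u,r=fit_unit(obs);print('unit',u,np.degrees(u[2]));print(np.round(r,2))
for name,q in (('s','post'),('t','post')):
    p=s if name=='s' else t
    for z in (.043,):
        for d in recognise(p,q)[:2]:
            print(name,q,np.round(d['at'],1),np.round(atz(p,d['at'],z),4),d['conf'])
c,sn=np.cos(u[2]),np.sin(u[2])
print('predicted post',u[0]+c*.015,u[1]+sn*.015)
# rod
for p,n in((s,'s'),(t,'t')):
    for q in('rod_grip','hook_rod'):
        ms=masks_of(p,q)
        for m in ms[:2]:
            ys,xs=np.nonzero(m['region']);print(n,q,m['conf'],m['at'],len(xs),xs.min(),xs.max(),ys.min(),ys.max(),atz(p,m['at'],.013).round(4))
a=recognise(s,'rod_grip')[0]['at'];b=recognise(t,'rod_grip')[0]['at'];print(tri([ray(s,a),ray(t,b)]))
for q in ['loupe','valve_block','wipe_pack','die_box_1','spacer_block','wash_bottle','bearing']:
    print(q,[(n,np.round(d['at']).tolist(),round(d['conf'],2),atz(p,d['at'],.01).round(3)[:2].tolist()) for p,n in((s,'s'),(t,'t')) for d in recognise(p,q)[:1]])
im=t['frame'][105:255,280:440];cv2.imwrite('pics/rodt.png',cv2.cvtColor(cv2.resize(im,(640,600),interpolation=cv2.INTER_CUBIC),cv2.COLOR_RGB2BGR))
im=s['frame'][120:200,210:330];cv2.imwrite('pics/rods.png',cv2.cvtColor(cv2.resize(im,(780,520),interpolation=cv2.INTER_CUBIC),cv2.COLOR_RGB2BGR))
E
```

```text
unit [0.52085367 0.41629916 0.52792819] 30.24805732910381
[[ 0.29  0.03]
 [ 0.39  0.24]
 [-0.61 -0.84]
 [ 1.05  0.3 ]
 [-0.16 -0.09]
 [-0.31 -0.2 ]]
s post [272.5 324.8] [0.5339 0.4411 0.043 ] 0.74
s post [241.5 124.3] [ 0.6732 -0.3232  0.043 ] 0.34
t post [124.6 193.8] [0.5254 0.4245 0.043 ] 0.49
predicted post 0.5338114542974594 0.4238553301281403
s rod_grip 0.51 [246.6, 155.5] 232 230 263 154 163 [ 0.6417 -0.173   0.013 ]
s hook_rod 0.52 [246.6, 158.1] 208 234 263 154 162 [ 0.6404 -0.1583  0.013 ]
t rod_grip 0.54 [319.4, 157.8] 333 309 327 118 178 [ 0.6416 -0.1474  0.013 ]
t hook_rod 0.66 [320.5, 156.5] 276 309 327 118 177 [ 0.6456 -0.1508  0.013 ]
(array([ 0.63669686, -0.13092856,  0.15470209]), [np.float64(0.020048018987042115), np.float64(0.02004801898704215)])
loupe [('s', [237.0, 123.0], 0.58, [0.699, -0.385])]
valve_block [('s', [271.0, 193.0], 0.51, [0.552, 0.008])]
wipe_pack [('s', [254.0, 213.0], 0.75, [0.597, 0.095]), ('t', [232.0, 170.0], 0.94, [0.604, 0.115])]
die_box_1 [('s', [325.0, 191.0], 0.8, [0.39, -0.013]), ('t', [274.0, 242.0], 0.79, [0.388, -0.01])]
spacer_block [('s', [339.0, 232.0], 0.45, [0.365, 0.151])]
wash_bottle [('s', [239.0, 125.0], 0.62, [0.687, -0.372]), ('t', [373.0, 143.0], 0.94, [0.69, -0.313])]
bearing [('t', [273.0, 127.0], 0.45, [0.739, -0.008])]
```

View pics/rodt.png

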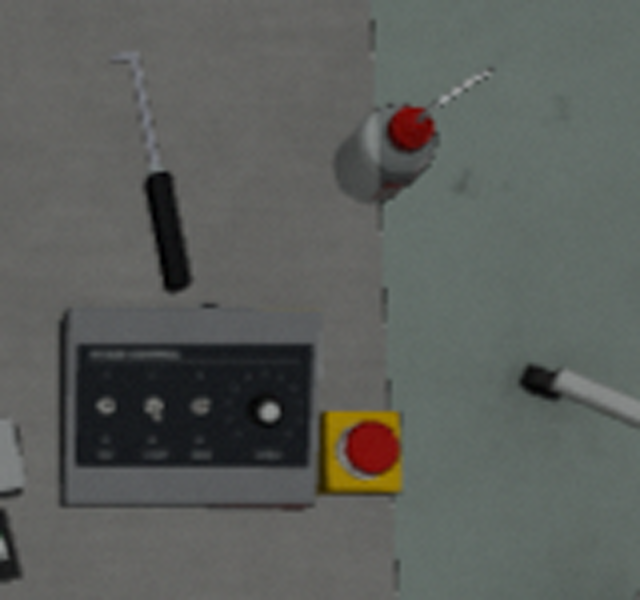

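View pics/rods.png

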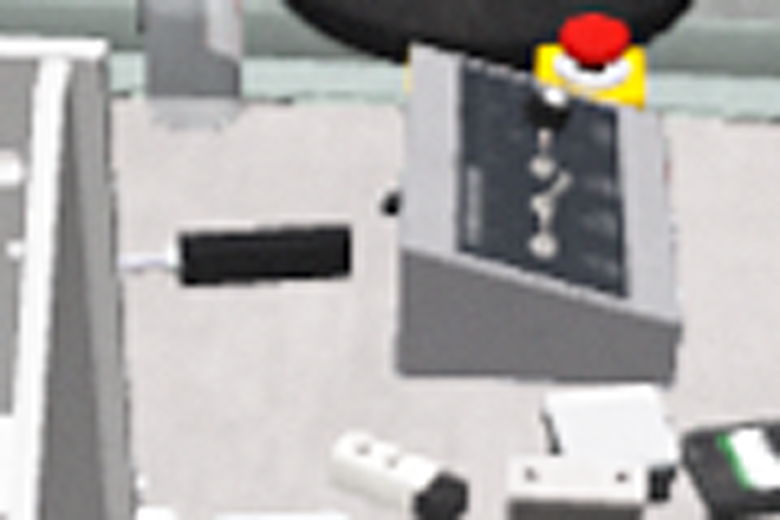

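Run:
```python
from h import *
s=camera('side');t=camera('top')
S=lambda a:(np.array(a)+.5)/6.5-.5+[210,120]
Tt=lambda a:(np.array(a)+.5)/4-.5+[280,105]
obs=[(s,[.045,.009,0],S([182,285])),(s,[-.045,.009,0],S([351,276])),(s,[.045,-.009,.026],S([181,232])),(s,[-.045,-.009,.026],S([349,226])),
(t,[.045,0,.022],Tt([158,173])),(t,[-.045,0,.018],Tt([177,291])),(t,[.14,0,.013],Tt([134,56])),(t,[.14,.0175,.013],Tt([111,59]))]
from scipy.optimize import least_squares
def W(v,L):
    c,q=np.cos(v[2]),np.sin(v[2]);return np.array([v[0]+c*L[0]-q*L[1],v[1]+q*L[0]+c*L[1],L[2]+v[3]])
r=least_squares(lambda v:np.concatenate([proj(p,W(v,L))-px for p,L,px in obs]),[.64,-.15,.15,0],loss='soft_l1')
print(r.x,np.degrees(r.x[2]));print(r.fun.reshape(-1,2).round(2))
print('cam',[(-np.array(p['camera_from_world'])[:3,:3].T@np.array(p['camera_from_world'])[:3,3]).round(3) for p in (s,t)])
# console back edge top/bottom
for a in [(70,312),(320,312)]: print(a,[atz(t,Tt(a),z).round(3).tolist() for z in (0,.04,.07)])
# side: console back-left vertical edge bottom (397,375) top(402,248)
b=atz(s,S([397,375]),0);print('console corner base',b.round(3))
c,d=ray(s,S([402,248]));k=(b[0]-c[0])/d[0];
for z in (.04,.05,.06,.07,.08):
    X=c+d*(z-c[2])/d[2];print(z,X.round(3))
```

```text
[ 0.62578998 -0.1519864   0.15301448  0.00189812] 8.767084101742137
[[-0.02  0.94]
 [ 0.81  0.94]
 [-0.41 -0.42]
 [ 0.67 -0.82]
 [-0.11 -0.25]
 [ 0.2  -0.37]
 [-0.01 -0.11]
 [ 0.11 -0.04]]
cam [array([0.541, 0.789, 0.714]), array([0.338, 0.065, 1.288])]
(70, 312) [[0.568, -0.08, 0.0], [0.56, -0.076, 0.04], [0.555, -0.073, 0.07]]
(320, 312) [[0.568, -0.27, 0.0], [0.561, -0.259, 0.04], [0.556, -0.251, 0.07]]
console corner base [ 0.556 -0.078  0.   ]
0.04 [ 0.557 -0.129  0.04 ]
0.05 [ 0.556 -0.116  0.05 ]
0.06 [ 0.556 -0.102  0.06 ]
0.07 [ 0.556 -0.088  0.07 ]
0.08 [ 0.556 -0.075  0.08 ]
```

```bash
cat >> h.py <<'E'
from scipy.spatial.transform import Rotation as Ro
def Rdown(az):
    c,s=np.cos(az),np.sin(az);return np.array([[c,s,0],[s,-c,0],[0,0,-1.]])
def go(xyz,az,st=None):
    st=st or read_state();R=Ro.from_quat(st['eef_rot']).as_matrix()
    d=R.T@(np.array(xyz)-st['ee_pos'])*100
    rv=Ro.from_matrix(R.T@Rdown(az)).as_rotvec()
    return d.round(2).tolist(),rv.round(3).tolist()
E
python3 - <<'E'
from h import *
a=np.radians
print(go([.42,.2,.28],a(90)))
E
```

```text
([-36.23, -33.32, -5.75], [0.0, -0.0, 1.337])
```

Request:
{"op": "play_rows", "data": {
  "moves": [
    [[-36.2,-33.3,-5.7],[0,0,1.337],4.5],
    [[-36.2,-33.3,-5.7],[0,0,1.337],4.5],
    [[-36.2,-33.3,-5.7],[0,0,1.337],4.5],
    [[-36.2,-33.3,-5.7],[0,0,1.337],4.5],
    [[-36.2,-33.3,-5.7],[0,0,1.337],4.5],
    [[-36.2,-33.3,-5.7],[0,0,1.337],4.5],
    [[-36.2,-33.3,-5.7],[0,0,1.337],4.5],
    [[-36.2,-33.3,-5.7],[0,0,1.337],4.5]
  ]
}}

```text
time: 3.2
ee_pos: [0.4208, 0.1981, 0.2801]
eef_rot: [0.708, 0.706, 0.001, -0.0]
ft_force: [-0.3, 0.3, -0.7]
width: 0.0449
```

Run:
```python
from h import *
st=read_state();print(st['time'],st['ee_pos'],st['joint_positions'].round(2),st['eef_rot'])
p=camera('wrist');save(p,'w1');
for q in ['post','stage_unit']: print(q,[(np.round(r['at'],1).tolist(),round(r['conf'],2)) for r in recognise(p,q)[:3]])
print(go([.6,-.13,.2],.153))
print(go([.45,.28,.28],.53))
```

```text
3.2 [0.42077128 0.19813382 0.28014186] [-0.93 -0.07  0.37  1.79  0.03  1.42 -0.56] [ 7.08463720e-01  7.05746986e-01  5.83454787e-04 -9.18721660e-05]
post [([331.1, 6.9], 0.45)]
stage_unit [([338.3, 15.7], 0.88), ([371.7, 202.3], 0.18)]
([-32.68, 18.05, 8.0], [0.0, -0.002, 1.412])
([8.25, 2.82, 0.03], [0.0, -0.001, 1.035])
```

View pics/w1.png

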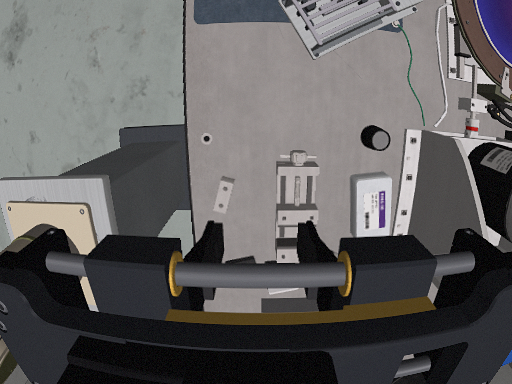

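Request:
{"op": "play_rows", "data": {
  "moves": [
    [[8.2,2.8,0],[0,0,1.03],4.5],
    [[8.2,2.8,0],[0,0,1.03],4.5],
    [[8.2,2.8,0],[0,0,1.03],4.5],
    [[8.2,2.8,0],[0,0,1.03],4.5],
    [[8.2,2.8,0],[0,0,1.03],4.5],
    [[8.2,2.8,0],[0,0,1.03],4.5],
    [[8.2,2.8,0],[0,0,1.03],4.5]
  ]
}}

```text
time: 4.22
ee_pos: [0.4469, 0.2834, 0.2793]
eef_rot: [0.963, 0.268, -0.0, -0.0]
ft_force: [0.8, 0.2, 0.2]
width: 0.0454
```

Run:
```python
from h import *
st=read_state();print(st['time'],st['ee_pos'],st['joint_positions'].round(2),st['eef_rot'])
p=camera('wrist');save(p,'w2');
import pickle;pickle.dump(p,open('w2.pkl','wb'))
for q in ['post','bolt','stage_unit']: print(q,[(np.round(r['at'],1).tolist(),round(r['conf'],2)) for r in recognise(p,q)[:3]])
f=p['frame'];x0,y0=150,0
cv2.imwrite('pics/w2c.png',cv2.cvtColor(cv2.resize(f[0:150,160:360],(800,600),interpolation=cv2.INTER_CUBIC),cv2.COLOR_RGB2BGR))
print(go([.6,-.13,.2],.153))
```

```text
4.225 [0.44692145 0.28335053 0.27927638] [-1.    0.09  0.37  1.64 -0.03  1.42 -1.65] [ 9.63298650e-01  2.68431803e-01 -2.49799068e-04 -1.21101959e-04]
post [([202.7, 51.9], 0.64)]
bolt [([203.5, 43.8], 0.72)]
stage_unit [([210.8, 50.2], 0.63)]
([-8.27, 43.2, 7.94], [-0.0, 0.0, 0.39])
```

View pics/w2c.png

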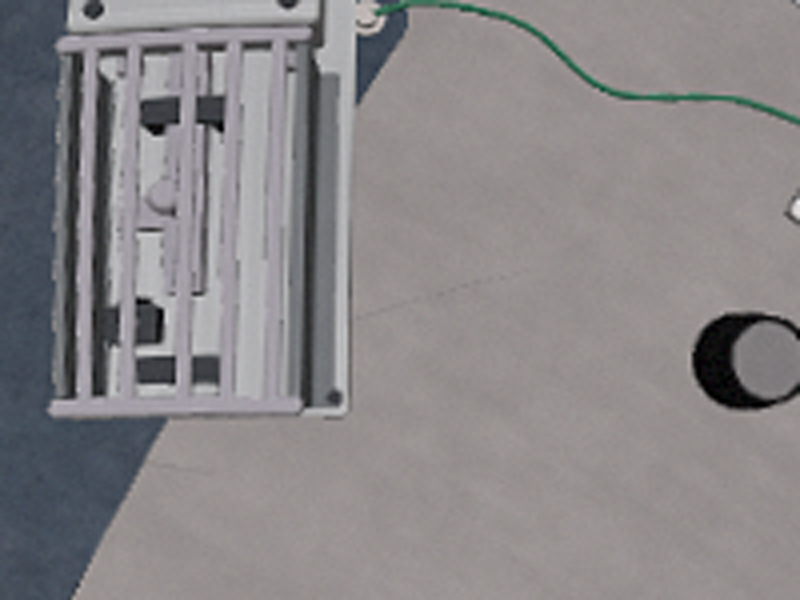

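View pics/w2.png

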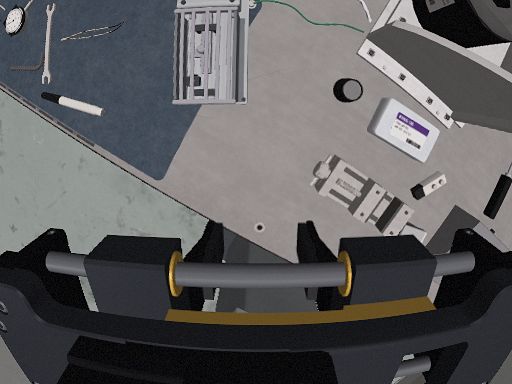

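Run:
```python
from h import *
import pickle;p=pickle.load(open('w2.pkl','rb'))
P=lambda a:(np.array(a)+.5)/4-.5+[160,0]
print('cornerFR',atz(p,P([349,415]),.01,True), 'pred from fit')
u=np.array([.52085,.4163,.52793])
def W(L):
    c,s=np.cos(u[2]),np.sin(u[2]);return np.array([u[0]+c*L[0]-s*L[1],u[1]+s*L[0]+c*L[1],L[2]])
print(W([-.06,-.058,.01]))
b=atz(p,P([163,195]),.054,True);print('ball',b, 'pred', W([.015,0,.054]))
# edge right of plate direction: (349,415)->(356,110)
q=atz(p,P([356,110]),.01,True)-atz(p,P([349,415]),.01,True);print('yaw',np.arctan2(q[1],q[0]))
def loc(X):
    d=X-[u[0],u[1],0];c,s=np.cos(u[2]),np.sin(u[2]);return np.array([c*d[0]+s*d[1],-s*d[0]+c*d[1],X[2]])
print('ball local',loc(b))
for a,n in [((300,405),'roof FR'),((50,408),'roof FL')]:print(n,loc(atz(p,P(a),.068,True)))
# stop block: dark block at (135,320) top z 29
for a in [(160,305),(160,345),(108,310),(108,340)]: print('stop?',a,loc(atz(p,P(a),.029,True)))
for a in [(148,228),(175,228)]: print('bolt?',a,loc(atz(p,P(a),.024,True)))
import numpy as np
s=camera('side')
print(tri([ray(p,P([163,195]),True),ray(s,[185+440/5,264+250/5])]))
```

```text
cornerFR [0.49971893 0.33808675 0.01      ] pred from fit
[0.49823618 0.33597183 0.01      ]
ball [0.53442396 0.42687576 0.054     ] pred [0.53380778 0.42385619 0.054     ]
yaw 0.5191876713083438
ball local [0.01705339 0.00229806 0.054     ]
roof FR [-0.05322161 -0.04414166  0.068     ]
roof FL [-0.05243041  0.03637804  0.068     ]
stop? (160, 305) [-0.01795232  0.00797723  0.029     ]
stop? (160, 345) [-0.03205587  0.00795532  0.029     ]
stop? (108, 310) [-0.01897541  0.02653024  0.029     ]
stop? (108, 340) [-0.02962156  0.02654341  0.029     ]
bolt? (148, 228) [0.01030959 0.01351022 0.024     ]
bolt? (175, 228) [0.00988605 0.00387175 0.024     ]
(array([0.53401389, 0.42584415, 0.05805913]), [np.float64(0.0002338498794713095), np.float64(0.000233849879471276)])
```

Request:
{"op": "play_rows", "data": {
  "moves": [
    [[-8.3,43.2,7.9],[0,0,0.39],4.5],
    [[-8.3,43.2,7.9],[0,0,0.39],4.5],
    [[-8.3,43.2,7.9],[0,0,0.39],4.5],
    [[-8.3,43.2,7.9],[0,0,0.39],4.5],
    [[-8.3,43.2,7.9],[0,0,0.39],4.5],
    [[-8.3,43.2,7.9],[0,0,0.39],4.5],
    [[-8.3,43.2,7.9],[0,0,0.39],4.5],
    [[-8.3,43.2,7.9],[0,0,0.39],4.5]
  ]
}}

```text
time: 5.48
ee_pos: [0.5985, -0.1361, 0.1995]
eef_rot: [0.997, 0.073, -0.001, 0.001]
ft_force: [0.5, -0.3, 0.5]
width: 0.0447
```

Run:
```python
from h import *
st=read_state();print(st['time'],st['ee_pos'],st['joint_positions'].round(2),st['eef_rot'])
p=camera('wrist');save(p,'w3');
import pickle;pickle.dump(p,open('w3.pkl','wb'))
for q in ['rod_grip','hook_rod']: print(q,[(np.round(r['at'],1).tolist(),round(r['conf'],2)) for r in recognise(p,q)[:3]])
v=np.array([.6258,-.152]);c,s=np.cos(.153),np.sin(.153)
for L in [(.045,0,.026),(-.045,0,.026),(.14,0,.013)]:
    print(L,proj(p,[v[0]+c*L[0]-s*L[1],v[1]+s*L[0]+c*L[1],L[2]],True).round(1))
```

```text
5.475 [ 0.59847182 -0.13612436  0.19945112] [-0.4   0.38  0.71  1.56 -0.25  1.3  -1.09] [ 9.97363759e-01  7.25475433e-02 -9.27103863e-04  1.23518248e-03]
rod_grip [([278.8, 120.9], 0.91)]
hook_rod [([274.4, 125.7], 0.8), ([78.3, 143.7], 0.74)]
(0.045, 0, 0.026) [277.6 108. ]
(-0.045, 0, 0.026) [277.3 184.9]
(0.14, 0, 0.013) [276.4  27.8]
```

View pics/w3.png

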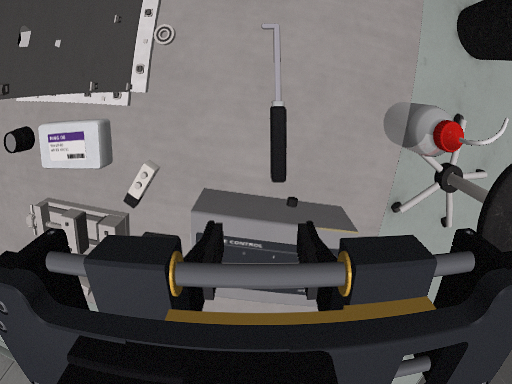

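Run:
```python
from h import *
print(go([.631,-.1515,.05],.153),go([.631,-.1515,.004],.153))
```

```text
([2.84, 2.59, 15.03], [-0.001, 0.0, -0.002]) ([2.85, 2.59, 19.63], [-0.001, 0.0, -0.002])
```

Request:
{"op": "play_rows", "data": {
  "moves": [
    [[2.9,2.0,7.0],[0,0,0],4.5],
    [[2.9,2.0,12.0],[0,0,0],4.5],
    [[2.9,2.0,15.0],[0,0,0],4.5],
    [[2.9,2.0,15.0],[0,0,0],4.5]
  ]
}}

```text
time: 6.12
ee_pos: [0.6294, -0.1433, 0.0486]
eef_rot: [0.997, 0.077, -0.002, -0.001]
ft_force: [0.1, 0.9, 0.5]
width: 0.0445
```

Run:
```python
from h import *
print(read_state()['joint_vel'].round(3),go([.631,-.1515,.05],.153),go([.631,-.1515,.004],.153))
p=camera('wrist');save(p,'w4')
```

```text
[-0.002 -0.05   0.036 -0.055  0.013  0.029 -0.006] ([0.03, 0.83, -0.15], [-0.002, 0.004, 0.001]) ([0.05, 0.84, 4.45], [-0.002, 0.004, 0.001])
```

View pics/w4.png

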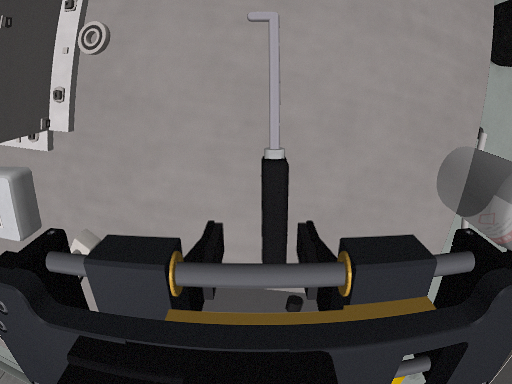

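Request:
{"op": "play_rows", "data": {
  "moves": [
    [[0,0.8,0],[0,0,0],4.5],
    [[0,0.8,2.5],[0,0,0],4.5],
    [[0,0.8,4.4],[0,0,0],4.5],
    [[0,0.8,4.4],[0,0,0],4.5]
  ]
}}

```text
time: 6.68
ee_pos: [0.6313, -0.154, 0.0059]
eef_rot: [0.997, 0.075, -0.001, -0.0]
ft_force: [0.3, 0.5, 0.7]
width: 0.045
```

Run:
```python
from h import *
print(read_state()['joint_vel'].round(3),go([.631,-.1515,.004],.153))
p=camera('wrist');save(p,'w5')
```

```text
[-0.004 -0.021  0.014 -0.019  0.007  0.016 -0.005] ([0.0, -0.25, 0.19], [-0.001, 0.001, -0.002])
```

View pics/w5.png

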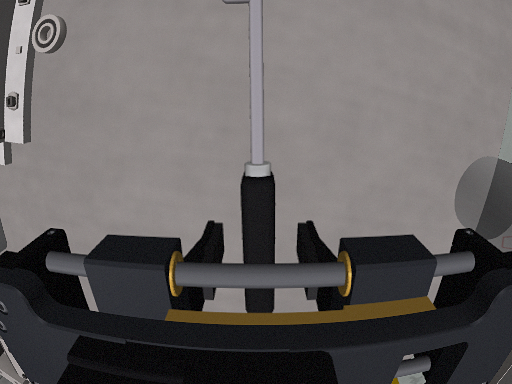

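Request:
{"op": "play_rows", "data": {
  "moves": [
    [[0,-0.2,0.2],[0,0,0],4.0],
    [[0,-0.2,0.2],[0,0,0],1.0],
    [[0,-0.2,0.2],[0,0,0],1.0],
    [[0,-0.2,0.2],[0,0,0],1.0],
    [[0,-0.2,0.2],[0,0,0],1.0],
    [[0,-0.2,0.2],[0,0,0],1.0]
  ],
  "grip_force": 50
}}

```text
time: 7.48
ee_pos: [0.6317, -0.1523, 0.0048]
eef_rot: [0.997, 0.075, 0.0, 0.0]
ft_force: [-0.4, -0.8, 2.1]
width: 0.0177
```

Request:
{"op": "play_rows", "data": {
  "moves": [
    [[0,0,-3],[0,0,0],1.0],
    [[0,0,-8],[0,0,0],1.0],
    [[0,0,-13],[0,0,0],1.0],
    [[-3,0,-15],[0,0,0],1.0],
    [[-8,0,-15],[0,0,0],1.0],
    [[-13,0,-15],[0,0,0],1.0],
    [[-18,0,-15],[0,0,0],1.0],
    [[-18,0,-15],[0,0,0],1.0]
  ]
}}

```text
time: 8.48
ee_pos: [0.4504, -0.1798, 0.1542]
eef_rot: [0.997, 0.074, -0.0, -0.002]
ft_force: [1.6, 1.0, -0.7]
width: 0.0174
```

```bash
cat >> h.py <<'E'
U=np.array([.5212,.4167,.524])
def uw(L,u=U):
    c,s=np.cos(u[2]),np.sin(u[2]);return np.array([u[0]+c*L[0]-s*L[1],u[1]+s*L[0]+c*L[1],L[2]])
def wu(X,u=U):
    d=np.asarray(X)-[u[0],u[1],0];c,s=np.cos(u[2]),np.sin(u[2]);return np.array([c*d[0]+s*d[1],-s*d[0]+c*d[1],X[2]])
E
python3 - <<'E'
from h import *
st=read_state();print(st['ee_pos'],st['joint_positions'].round(2),st['ft_force'])
t=uw([-.224,-.026,.10]);print(t,go(t,U[2]))
E
```

```text
[ 0.45035613 -0.17980879  0.15417386] [-0.46  0.07  0.79  1.94 -0.06  1.15 -1.07] [ 1.58891721  1.00614899 -0.72668665]
[0.3402643  0.28211073 0.1       ] ([-4.08, -47.29, 5.58], [-0.003, -0.001, -0.376])
```

Request:
{"op": "play_rows", "data": {
  "moves": [
    [[-4.1,-47.3,0.5],[0,0,-0.376],1.0],
    [[-4.1,-47.3,0.5],[0,0,-0.376],1.0],
    [[-4.1,-47.3,0.5],[0,0,-0.376],1.0],
    [[-4.1,-47.3,0.5],[0,0,-0.376],1.0],
    [[-4.1,-47.3,0.5],[0,0,-0.376],1.0],
    [[-4.1,-47.3,0.5],[0,0,-0.376],1.0],
    [[-4.1,-47.3,0.5],[0,0,-0.376],1.0],
    [[-4.1,-47.3,0.5],[0,0,-0.376],1.0]
  ]
}}

```text
time: 9.48
ee_pos: [0.3406, 0.2855, 0.1493]
eef_rot: [0.965, 0.262, -0.0, -0.0]
ft_force: [1.5, -0.1, -2.0]
width: 0.018
```

Run:
```python
from h import *
st=read_state();print(st['time'],st['ee_pos'],st['joint_positions'].round(2),st['ft_force'])
t=uw([-.224,-.026,.035]);print(t,go(t,U[2]))
```

```text
9.475 [0.34063692 0.2854744  0.14925926] [-0.97 -0.01  0.17  2.02  0.    1.14 -1.84] [ 1.52224518 -0.1265968  -2.02581892]
[0.3402643  0.28211073 0.035     ] ([-0.2, 0.28, 11.43], [-0.001, 0.0, 0.006])
```

Request:
{"op": "play_rows", "data": {
  "moves": [
    [[0,0,5],[0,0,0.005],1.0],
    [[0,0,10],[0,0,0.005],1.0],
    [[0,0,11.4],[0,0,0.005],1.0],
    [[0,0,11.4],[0,0,0.005],1.0],
    [[0,0,11.4],[0,0,0.005],1.0]
  ]
}}

```text
time: 10.1
ee_pos: [0.3431, 0.2833, 0.0372]
eef_rot: [0.966, 0.258, 0.001, -0.001]
ft_force: [-0.2, -0.6, -1.8]
width: 0.0175
```

Run:
```python
from h import *
import pickle
st=read_state();print(st['time'],st['ee_pos'],wu(st['ee_pos']),st['ft_force'],Ro.from_quat(st['eef_rot']).as_matrix()[:,0])
t=uw([-.224,-.026,.035]);print(t,go(t,U[2]))
P={n:camera(n) for n in ('wrist','side','top')};pickle.dump((P,st),open('a.pkl','wb'))
for n,r in (('wrist',(0,300,110,510)),('side',(254,374,180,380)),('top',(130,250,60,220))):
    f=P[n]['frame'][r[0]:r[1],r[2]:r[3]];k=min(800/f.shape[1],600/f.shape[0]);k=int(k);cv2.imwrite(f'pics/a_{n}.png',cv2.cvtColor(cv2.resize(f,None,fx=k,fy=k,interpolation=cv2.INTER_CUBIC),cv2.COLOR_RGB2BGR));print(n,k,r)
```

```text
10.1 [0.34310426 0.2832556  0.03724091] [-0.22096826 -0.02642971  0.03724091] [-0.24911912 -0.62799113 -1.77429899] [0.86701513 0.49827501 0.00260451]
[0.3402643  0.28211073 0.035     ] ([-0.3, -0.04, 0.22], [-0.001, -0.003, -0.002])
wrist 2 (0, 300, 110, 510)
side 4 (254, 374, 180, 380)
top 5 (130, 250, 60, 220)
```

View pics/a_wrist.png

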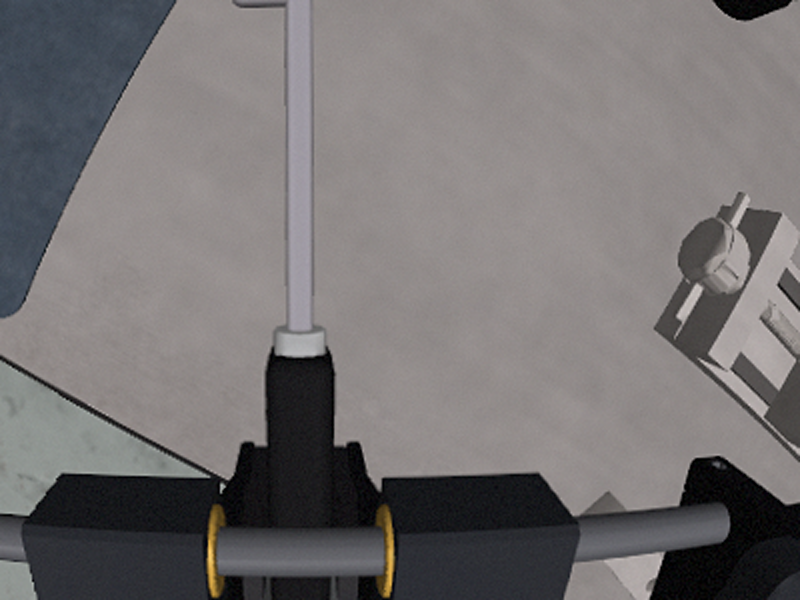

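View pics/a_side.png

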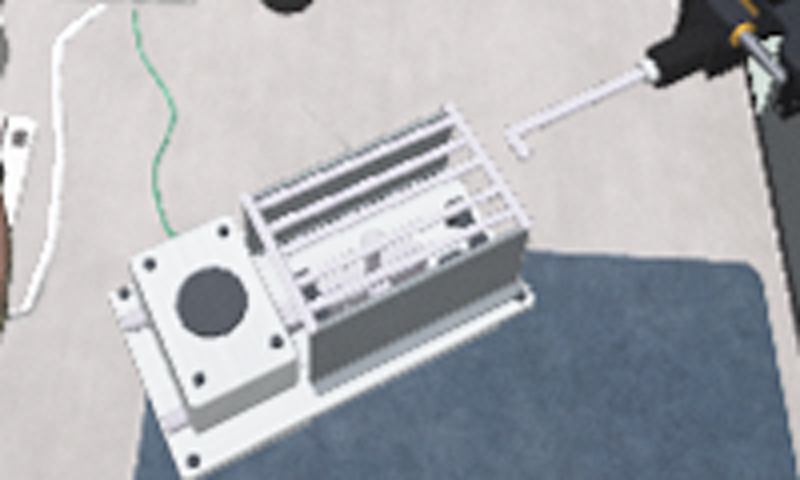

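View pics/a_top.png

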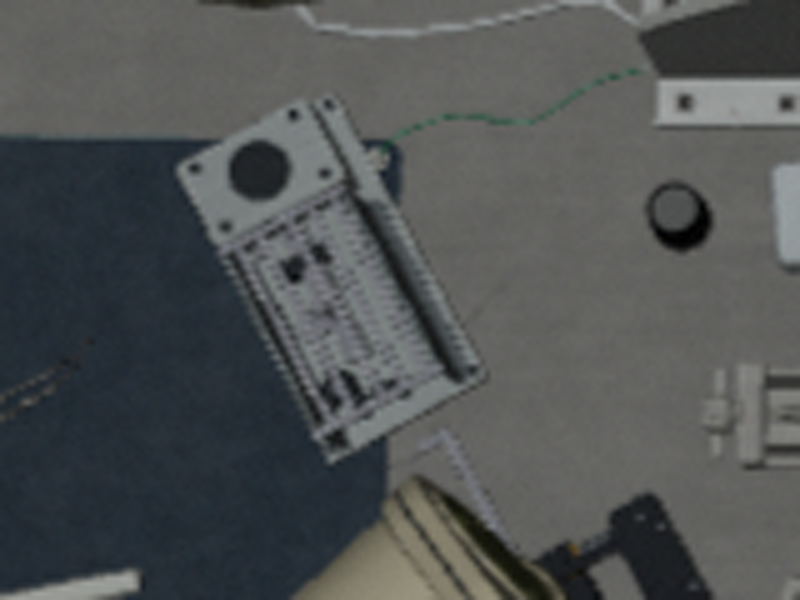

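Run:
```python
from h import *
import pickle
P,st=pickle.load(open('a.pkl','rb'))
S=lambda a:(np.array(a)+.5)/4-.5+[180,254]
T=lambda a:(np.array(a)+.5)/5-.5+[60,130]
for n,a,b in (('elbow',(510,133),(446,434)),('tip',(523,156),(417,447)),('rodroot',(648,72),None)):
    if b:
        X,e=tri([ray(P['side'],S(a)),ray(P['top'],T(b))]);print(n,X,wu(X),e)
        print(' side z.045',wu(atz(P['side'],S(a),.045)),' top',wu(atz(P['top'],T(b),.045)))
R=Ro.from_quat(st['eef_rot']).as_matrix()
print('pred elbow',wu(st['ee_pos']+R@[.1344,0,-.008]),'tip',wu(st['ee_pos']+R@[.1344,-.0175,-.008]))
```

```text
elbow [0.46024905 0.35108912 0.04646963] [-0.08560107 -0.02631087  0.04646963] [np.float64(0.0006203619217667375), np.float64(0.0006203619217668502)]
 side z.045 [-0.08580014 -0.02749904  0.045     ]  top [-0.08575845 -0.02566407  0.045     ]
tip [0.45330688 0.36661908 0.04862227] [-0.0838414  -0.00939115  0.04862227] [np.float64(0.0013976914286869693), np.float64(0.0013976914286869498)]
 side z.045 [-0.08441588 -0.0121409   0.045     ]  top [-0.08412053 -0.00782716  0.045     ]
pred elbow [-0.08658995 -0.02675902  0.04559093] tip [-0.08654817 -0.00925908  0.04560875]
```

Request:
{"op": "play_rows", "data": {
  "moves": [
    [[0,0.1,0.3],[0,0,0],1.0],
    [[1.5,0.1,0.3],[0,0,0],1.0],
    [[3,0.1,0.3],[0,0,0],1.0],
    [[4,0.1,0.3],[0,0,0],1.0],
    [[5,0.1,0.3],[0,0,0],1.0],
    [[6,0.1,0.3],[0,0,0],1.0],
    [[6,0.1,0.3],[0,0,0],1.0]
  ]
}}

```text
time: 11.12
ee_pos: [0.3951, 0.3115, 0.0325]
eef_rot: [0.966, 0.258, 0.0, -0.0]
ft_force: [-0.4, 0.2, -1.7]
width: 0.0174
```

```bash
cat > look.py <<'E'
from h import *
import sys,pickle
n=sys.argv[1]
st=read_state();R=Ro.from_quat(st['eef_rot']).as_matrix()
print(st['time'],'tcp',wu(st['ee_pos']).round(4),'elbow',wu(st['ee_pos']+R@[.1344,0,-.008]).round(4),'f_unit',(wu(np.array([*st['ft_force']])+[U[0],U[1],0])).round(2),'az',np.arctan2(R[1,0],R[0,0]).round(4))
s=camera('side');w=camera('wrist');t=camera('top');pickle.dump((s,t,w,st),open(n+'.pkl','wb'))
f=s['frame'][264:354,215:335];a=cv2.resize(f,None,fx=6,fy=6,interpolation=cv2.INTER_CUBIC)
cv2.imwrite(f'pics/{n}_s.png',cv2.cvtColor(a,cv2.COLOR_RGB2BGR))
f=w['frame'][0:150,160:360];cv2.imwrite(f'pics/{n}_w.png',cv2.cvtColor(cv2.resize(f,None,fx=4,fy=4,interpolation=cv2.INTER_CUBIC),cv2.COLOR_RGB2BGR))
f=t['frame'][145:235,90:210];cv2.imwrite(f'pics/{n}_t.png',cv2.cvtColor(cv2.resize(f,None,fx=6,fy=6,interpolation=cv2.INTER_CUBIC),cv2.COLOR_RGB2BGR))
E
python3 look.py b
```

```text
11.125 tcp [-0.1618 -0.028   0.0325] elbow [-0.0274 -0.0283  0.0405] f_unit [-0.24  0.32 -1.68] az 0.5216
```

View pics/b_s.png

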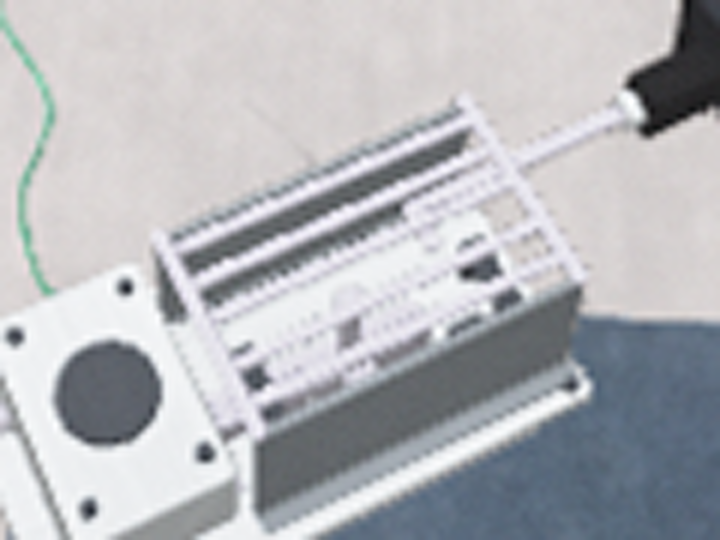

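View pics/b_w.png

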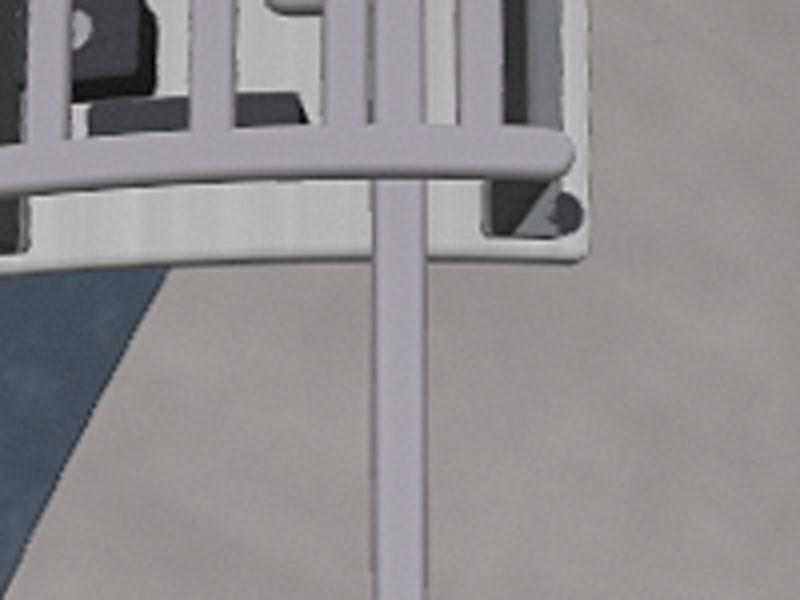

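Request:
{"op": "play_rows", "data": {
  "moves": [
    [[1,0,-0.1],[0,0,0],1.0],
    [[2,0,-0.1],[0,0,0],1.0],
    [[2.8,0,-0.1],[0,0,0],1.0],
    [[2.8,0,-0.1],[0,0,0],1.0]
  ]
}}

```text
time: 11.78
ee_pos: [0.4194, 0.3254, 0.0334]
eef_rot: [0.966, 0.258, 0.0, 0.0]
ft_force: [0.0, -0.7, -2.6]
width: 0.0177
```

```bash
python3 look.py c
```

```text
11.775 tcp [-0.1338 -0.0281  0.0334] elbow [ 0.0006 -0.0284  0.0415] f_unit [-0.36 -0.64 -2.61] az 0.5215
```

View pics/c_s.png

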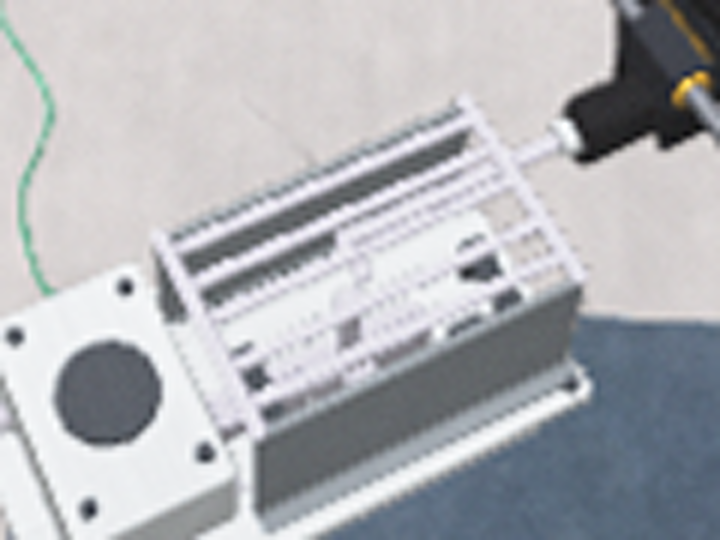

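View pics/c_t.png

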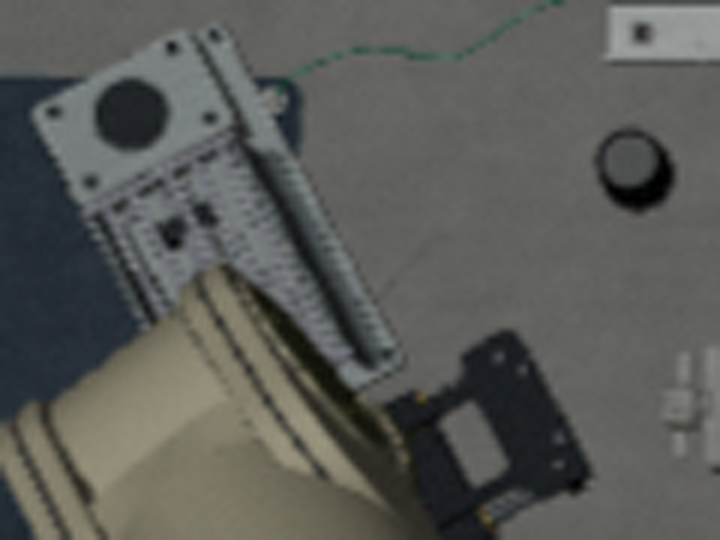

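Run:
```python
from h import *
import pickle
s,t,w,st=pickle.load(open('c.pkl','rb'))
q=lambda X:(proj(s,X)-[215,264]+.5)*6-.5
for L in [(.015,0,.054),(.010,0,.054),(.0006,-.0284,.0415),(.0006,-.011,.0415)]: print(L,q(uw(L)).round(0))
X=atz(s,np.array([(352+.5)/6-.5+215,(295+.5)/6-.5+264]),.054);print(wu(X))
```

```text
(0.015, 0, 0.054) [349. 304.]
(0.01, 0, 0.054) [362. 298.]
(0.0006, -0.0284, 0.0415) [346. 239.]
(0.0006, -0.011, 0.0415) [370. 279.]
[ 0.01256252 -0.00247551  0.054     ]
```

Request:
{"op": "play_rows", "data": {
  "moves": [
    [[0.8,0,0],[0,0,0],1.0],
    [[1.6,0,0],[0,0,0],1.0],
    [[2.4,0,0],[0,0,0],1.0],
    [[3.0,0,0],[0,0,0],1.0],
    [[3.0,0,0],[0,0,0],1.0]
  ]
}}

```text
time: 12.55
ee_pos: [0.4452, 0.3403, 0.0334]
eef_rot: [0.966, 0.258, 0.0, 0.0]
ft_force: [-0.0, -0.1, -1.7]
width: 0.0177
```

```bash
python3 look.py d
```

```text
12.55 tcp [-0.104  -0.0281  0.0334] elbow [ 0.0304 -0.0284  0.0415] f_unit [-0.08 -0.12 -1.72] az 0.5216
```

View pics/d_s.png

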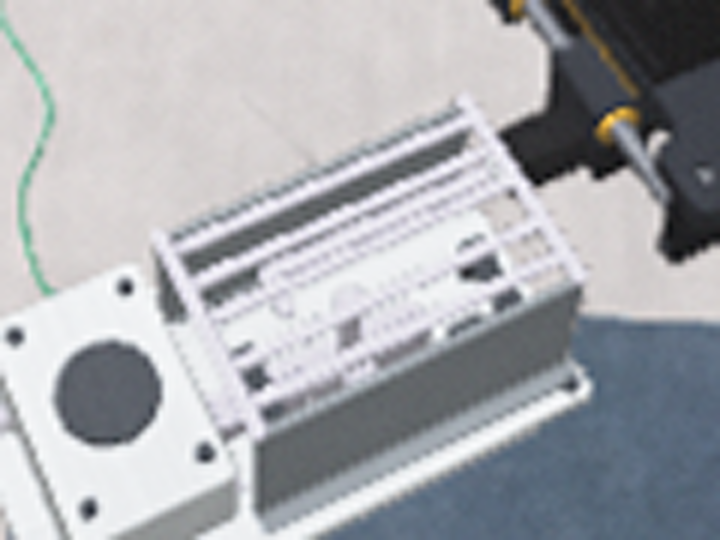

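Request:
{"op": "play_rows", "data": {
  "moves": [
    [[0,-0.6,0],[0,0,0],1.0],
    [[0,-1.2,0],[0,0,0],1.0],
    [[0,-1.65,0],[0,0,0],1.0],
    [[-0.3,-1.65,0],[0,0,0],1.0],
    [[-0.4,-1.65,0],[0,0,0],1.0]
  ]
}}

```text
time: 13.32
ee_pos: [0.433, 0.3522, 0.0335]
eef_rot: [0.966, 0.258, -0.0, 0.0]
ft_force: [0.1, -0.4, -2.3]
width: 0.0178
```

```bash
python3 look.py e
```

```text
13.325 tcp [-0.1086 -0.0117  0.0335] elbow [ 0.0258 -0.012   0.0415] f_unit [-0.1  -0.38 -2.3 ] az 0.5218
```

View pics/e_s.png

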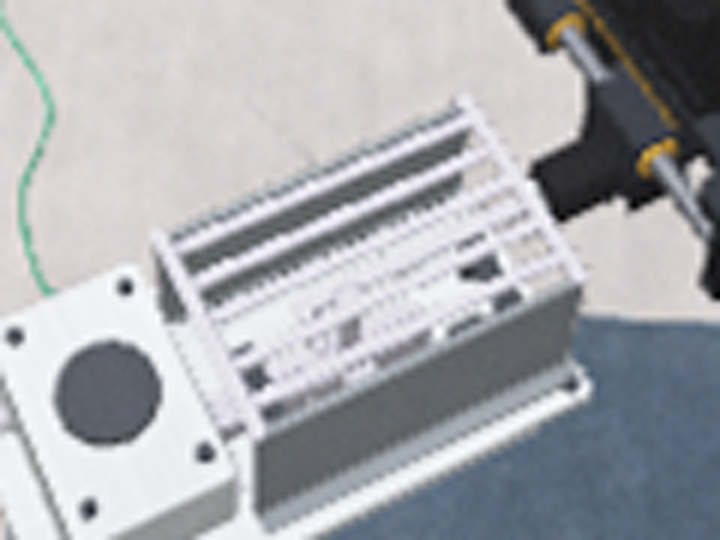

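Request:
{"op": "play_rows", "data": {
  "moves": [
    [[-0.1,0,0],[0,0,0],1.0],
    [[-0.2,0,0],[0,0,0],1.0],
    [[-0.3,0,0],[0,0,0],1.0],
    [[-0.4,0,0],[0,0,0],1.0],
    [[-0.5,0,0],[0,0,0],1.0],
    [[-0.6,0,0],[0,0,0],1.0],
    [[-0.7,0,0],[0,0,0],1.0]
  ]
}}

```text
time: 14.35
ee_pos: [0.428, 0.3496, 0.034]
eef_rot: [0.966, 0.258, 0.001, -0.0]
ft_force: [5.2, 2.6, -3.5]
width: 0.0179
```

```bash
cat > f.py <<'E'
from h import *
st=read_state();R=Ro.from_quat(st['eef_rot']).as_matrix()
print(st['time'],'elbow',wu(st['ee_pos']+R@[.1344,0,-.008]).round(4),'f_unit',(wu(np.array([*st['ft_force']])+[U[0],U[1],0])).round(2),st['torque'].round(2),st['width'])
E
python3 f.py
```

```text
14.35 elbow [ 0.0201 -0.0117  0.0423] f_unit [ 5.76 -0.33 -3.48] [ 0.53 -0.82 -0.04] 0.017883699279242833
```

Request:
{"op": "play_rows", "data": {
  "moves": [
    [[-0.15,0,0],[0,0,0],1.0],
    [[-0.3,0,0],[0,0,0],1.0],
    [[-0.45,0,0],[0,0,0],1.0],
    [[-0.6,0,0],[0,0,0],1.0],
    [[-0.7,0,0],[0,0,0],1.0],
    [[-0.8,0,0],[0,0,0],1.0],
    [[-0.9,0,0],[0,0,0],1.0],
    [[-1.0,0,0],[0,0,0],1.0]
  ]
}}

```text
time: 15.35
ee_pos: [0.4194, 0.3447, 0.034]
eef_rot: [0.966, 0.258, 0.001, -0.001]
ft_force: [5.7, 3.8, -3.3]
width: 0.0175
```

```bash
python3 f.py; python3 look.py g
```

```text
15.35 elbow [ 0.0103 -0.0117  0.0424] f_unit [ 6.83  0.49 -3.28] [ 0.55 -0.77 -0.01] 0.017545704267021775
15.35 tcp [-0.1241 -0.0114  0.034 ] elbow [ 0.0103 -0.0117  0.0424] f_unit [ 6.83  0.49 -3.28] az 0.5216
```

View pics/g_s.png

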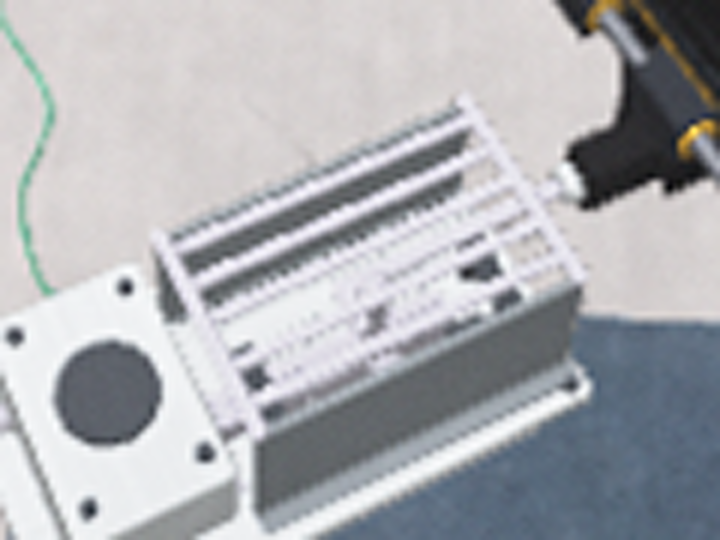

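Request:
{"op": "play_rows", "data": {
  "moves": [
    [[-0.07,0,0],[0,0,0],1.0],
    [[-0.14,0,0],[0,0,0],1.0],
    [[-0.21,0,0],[0,0,0],1.0],
    [[-0.28,0,0],[0,0,0],1.0]
  ]
}}

```text
time: 16.0
ee_pos: [0.417, 0.3433, 0.034]
eef_rot: [0.966, 0.258, 0.001, -0.001]
ft_force: [3.8, 2.8, -4.6]
width: 0.0177
```

Request:
{"op": "play_rows", "data": {
  "moves": [
    [[-0.05,0,0],[0,0,0],1.0],
    [[-0.1,0,0],[0,0,0],1.0]
  ]
}}

```text
time: 16.25
ee_pos: [0.4162, 0.3428, 0.034]
eef_rot: [0.966, 0.258, 0.001, -0.001]
ft_force: [4.9, 4.0, -3.6]
width: 0.0175
```

Request:
{"op": "play_rows", "data": {
  "moves": [
    [[-0.05,0,0],[0,0,0],1.0],
    [[-0.1,0,0],[0,0,0],1.0]
  ]
}}

```text
time: 16.5
ee_pos: [0.4153, 0.3423, 0.034]
eef_rot: [0.966, 0.258, 0.001, -0.001]
ft_force: [5.9, 3.5, -4.5]
width: 0.0179
```

```bash
python3 f.py
```

```text
16.5 elbow [ 0.0055 -0.0117  0.0424] f_unit [ 6.91  0.1  -4.45] [ 0.46 -0.81 -0.02] 0.017881790479045628
```

Request:
{"op": "play_rows", "data": {
  "moves": [
    [[-0.05,0,0],[0,0,0],1.0],
    [[-0.1,0,0],[0,0,0],1.0]
  ]
}}

```text
time: 16.75
ee_pos: [0.4144, 0.3418, 0.034]
eef_rot: [0.966, 0.258, 0.001, -0.001]
ft_force: [5.6, 3.9, -4.0]
width: 0.0176
```

Request:
{"op": "play_rows", "data": {
  "moves": [
    [[-0.05,0,0],[0,0,0],1.0],
    [[-0.1,0,0],[0,0,0],1.0]
  ]
}}

```text
time: 17.0
ee_pos: [0.4135, 0.3413, 0.034]
eef_rot: [0.966, 0.258, 0.001, -0.001]
ft_force: [5.1, 2.6, -4.1]
width: 0.0177
```

Request:
{"op": "play_rows", "data": {
  "moves": [
    [[-0.05,0,0],[0,0,0],1.0],
    [[-0.1,0,0],[0,0,0],1.0],
    [[-0.15,0,0],[0,0,0],1.0]
  ]
}}

```text
time: 17.38
ee_pos: [0.4123, 0.3406, 0.034]
eef_rot: [0.966, 0.258, 0.001, -0.001]
ft_force: [5.1, 2.9, -3.4]
width: 0.0178
```

```bash
python3 f.py; python3 look.py i
```

```text
17.375 elbow [ 0.002  -0.0117  0.0424] f_unit [ 5.87 -0.09 -3.42] [ 0.48 -0.77 -0.03] 0.017757241686352163
17.375 tcp [-0.1324 -0.0114  0.034 ] elbow [ 0.002  -0.0117  0.0424] f_unit [ 5.87 -0.09 -3.42] az 0.5216
```

View pics/i_w.png

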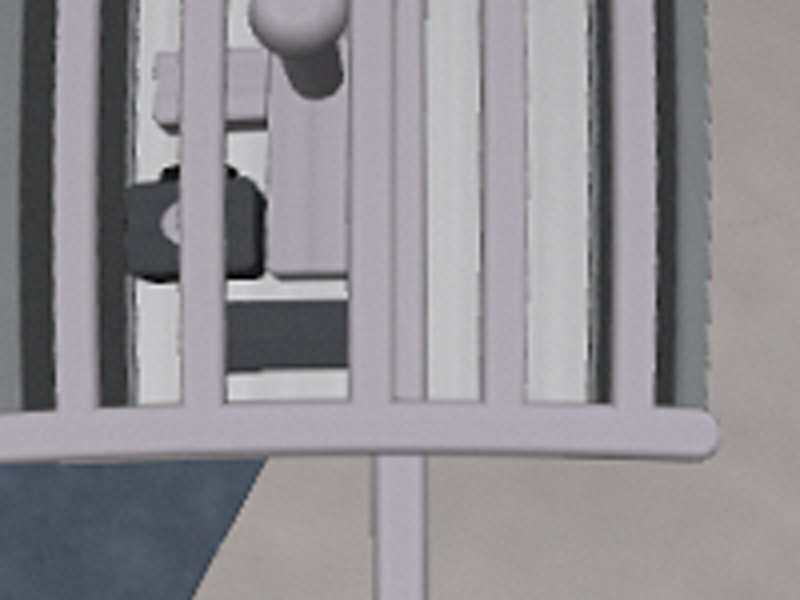

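View pics/i_s.png

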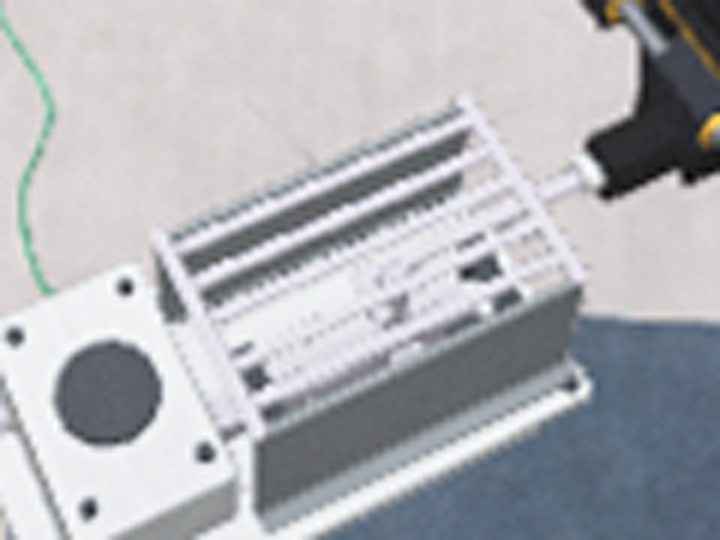

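Run:
```python
from h import *
import pickle
s,t,w,st=pickle.load(open('i.pkl','rb'))
P=lambda a:(np.array(a)+.5)/4-.5+[160,0]
for a,z in (((165,118),.022),((250,118),.022),((170,130),.012),((190,168),.029),((190,168),.024),((200,165),.024)): print(a,z,wu(atz(w,P(a),z,True)))
```

```text
(165, 118) 0.022 [-0.00767302  0.0235263   0.022     ]
(250, 118) 0.022 [-0.00844664  0.01098982  0.022     ]
(170, 130) 0.012 [-0.00729496  0.02468835  0.012     ]
(190, 168) 0.029 [-0.01706316  0.01855674  0.029     ]
(190, 168) 0.024 [-0.01608187  0.01943099  0.024     ]
(200, 165) 0.024 [-0.01571391  0.01797181  0.024     ]
```

Request:
{"op": "play_rows", "data": {
  "moves": [
    [[-0.08,0,0],[0,0,0],1.0],
    [[-0.16,0,0],[0,0,0],1.0],
    [[-0.24,0,0],[0,0,0],1.0],
    [[-0.32,0,0],[0,0,0],1.0],
    [[-0.4,0,0],[0,0,0],1.0],
    [[-0.48,0,0],[0,0,0],1.0]
  ]
}}

```text
time: 18.27
ee_pos: [0.4081, 0.3382, 0.034]
eef_rot: [0.966, 0.258, 0.001, -0.001]
ft_force: [5.8, 3.2, -4.1]
width: 0.0175
```

```bash
python3 f.py; python3 look.py j
```

```text
18.275 elbow [-0.0028 -0.0117  0.0424] f_unit [ 6.65 -0.17 -4.08] [ 0.52 -0.8  -0.02] 0.017520383132801194
18.275 tcp [-0.1372 -0.0114  0.034 ] elbow [-0.0028 -0.0117  0.0424] f_unit [ 6.65 -0.17 -4.08] az 0.5217
```

View pics/j_w.png

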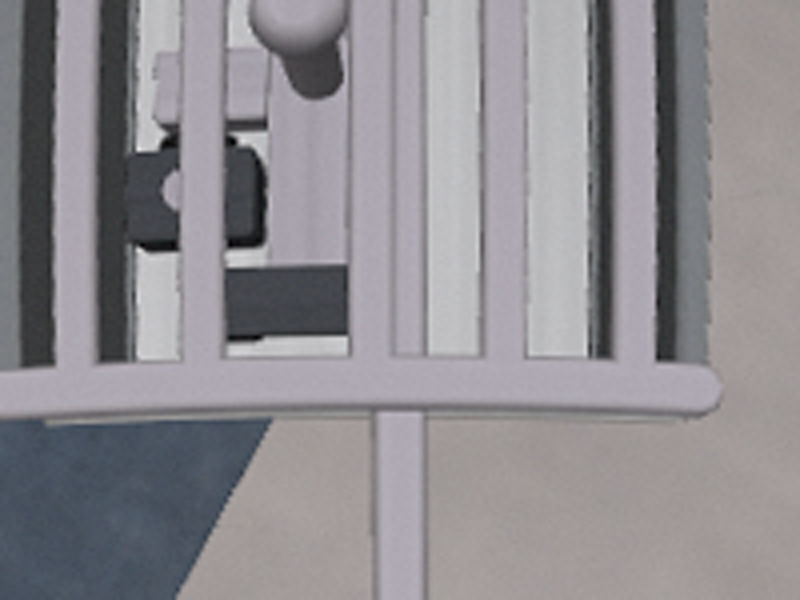

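Request:
{"op": "play_rows", "data": {
  "moves": [
    [[-0.05,0,0],[0,0,0],1.0],
    [[-0.1,0,0],[0,0,0],1.0],
    [[-0.13,0,0],[0,0,0],1.0]
  ]
}}

```text
time: 18.8
ee_pos: [0.407, 0.3375, 0.034]
eef_rot: [0.966, 0.258, 0.001, -0.001]
ft_force: [4.9, 2.8, -4.0]
width: 0.0178
```

```bash
python3 f.py
```

```text
18.8 elbow [-0.0041 -0.0117  0.0424] f_unit [ 5.67 -0.04 -4.04] [ 0.47 -0.73 -0.01] 0.01776529089030902
```

Request:
{"op": "play_rows", "data": {
  "moves": [
    [[-0.05,0,0],[0,0,0],1.0],
    [[-0.05,0,0],[0,0,0],1.0]
  ]
}}

```text
time: 19.05
ee_pos: [0.4066, 0.3373, 0.0341]
eef_rot: [0.966, 0.258, 0.001, -0.001]
ft_force: [5.2, 3.9, -4.2]
width: 0.0174
```

Request:
{"op": "play_rows", "data": {
  "moves": [
    [[-0.05,0,0],[0,0,0],1.0],
    [[-0.05,0,0],[0,0,0],1.0]
  ]
}}

```text
time: 19.3
ee_pos: [0.4065, 0.3373, 0.0342]
eef_rot: [0.966, 0.258, 0.002, -0.001]
ft_force: [6.6, 4.5, -4.2]
width: 0.0175
```

Request:
{"op": "play_rows", "data": {
  "moves": [
    [[-0.05,0,0],[0,0,0],1.0],
    [[-0.05,0,0],[0,0,0],1.0]
  ]
}}

```text
time: 19.55
ee_pos: [0.4064, 0.3373, 0.0343]
eef_rot: [0.966, 0.258, 0.002, -0.001]
ft_force: [8.0, 5.5, -5.1]
width: 0.0175
```

Request:
{"op": "play_rows", "data": {
  "moves": [
    [[-0.07,0,0],[0,0,0],1.0],
    [[-0.07,0,0],[0,0,0],1.0]
  ]
}}

```text
time: 19.8
ee_pos: [0.4063, 0.3373, 0.0345]
eef_rot: [0.966, 0.258, 0.003, -0.001]
ft_force: [10.8, 5.8, -5.8]
width: 0.0176
```

Request:
{"op": "play_rows", "data": {
  "moves": [
    [[-0.03,0,0],[0,0,0],1.0],
    [[-0.03,0,0],[0,0,0],1.0],
    [[-0.03,0,0],[0,0,0],1.0],
    [[-0.03,0,0],[0,0,0],1.0],
    [[-0.03,0,0],[0,0,0],1.0]
  ]
}}

```text
time: 20.42
ee_pos: [0.4062, 0.3373, 0.0346]
eef_rot: [0.966, 0.258, 0.003, -0.001]
ft_force: [10.3, 7.1, -5.3]
width: 0.0176
```

```bash
python3 f.py; python3 look.py k; python3 f.py
```

```text
20.425 elbow [-0.0049 -0.0116  0.0435] f_unit [12.49  0.98 -5.25] [ 1.13 -1.75 -0.04] 0.017567252301714863
20.425 tcp [-0.1393 -0.0112  0.0346] elbow [-0.0049 -0.0116  0.0435] f_unit [12.49  0.98 -5.25] az 0.5214
20.575 elbow [-0.0049 -0.0116  0.0435] f_unit [13.65  0.33 -7.35] [ 1.14 -1.73 -0.01] 0.01735632755890928
```

View pics/k_w.png

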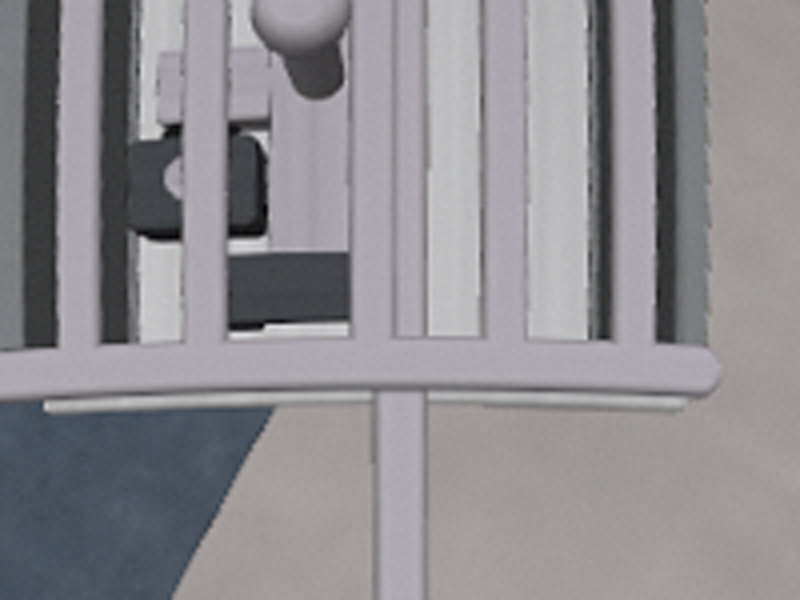

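Request:
{"op": "play_rows", "data": {
  "moves": [
    [[0.15,0,0],[0,0,0],1.0],
    [[0.3,0,0],[0,0,0],1.0],
    [[0.5,0,0],[0,0,0],1.0],
    [[0.7,0,0],[0,0,0],1.0],
    [[0.7,0,0],[0,0,0],1.0]
  ]
}}

```text
time: 21.2
ee_pos: [0.4098, 0.339, 0.0334]
eef_rot: [0.966, 0.258, -0.0, 0.0]
ft_force: [-0.1, -1.0, -2.1]
width: 0.0175
```

```bash
python3 f.py; python3 look.py l
```

```text
21.2 elbow [-0.0009 -0.0119  0.0414] f_unit [-0.55 -0.84 -2.1 ] [-0.11  0.21 -0.02] 0.01746840934180068
21.2 tcp [-0.1354 -0.0115  0.0334] elbow [-0.0009 -0.0119  0.0414] f_unit [-0.55 -0.84 -2.1 ] az 0.5217
```

View pics/l_w.png

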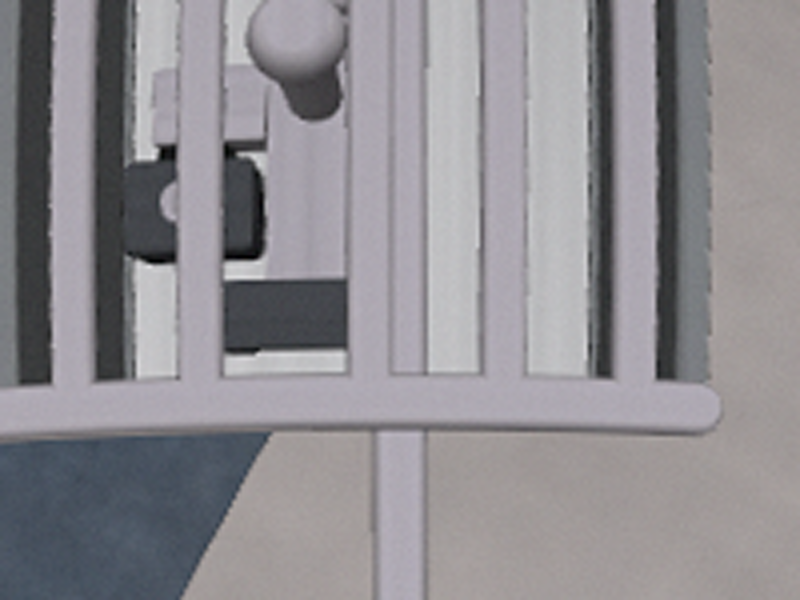

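Request:
{"op": "play_rows", "data": {
  "moves": [
    [[0.2,0.6,0],[0,0,0],1.0],
    [[0.2,1.2,0],[0,0,0],1.0],
    [[0.2,1.65,0],[0,0,0],1.0],
    [[0.2,1.65,0],[0,0,0],1.0]
  ]
}}

```text
time: 21.85
ee_pos: [0.4201, 0.3252, 0.0336]
eef_rot: [0.966, 0.258, 0.0, 0.0]
ft_force: [-1.0, 0.3, -2.1]
width: 0.0175
```

```bash
python3 f.py; python3 look.py m
```

```text
21.85 elbow [ 0.0011 -0.029   0.0416] f_unit [-0.71  0.72 -2.05] [-0.08  0.14  0.03] 0.017460147975576785
21.85 tcp [-0.1333 -0.0286  0.0336] elbow [ 0.0011 -0.029   0.0416] f_unit [-0.71  0.72 -2.05] az 0.5209
```

View pics/m_w.png

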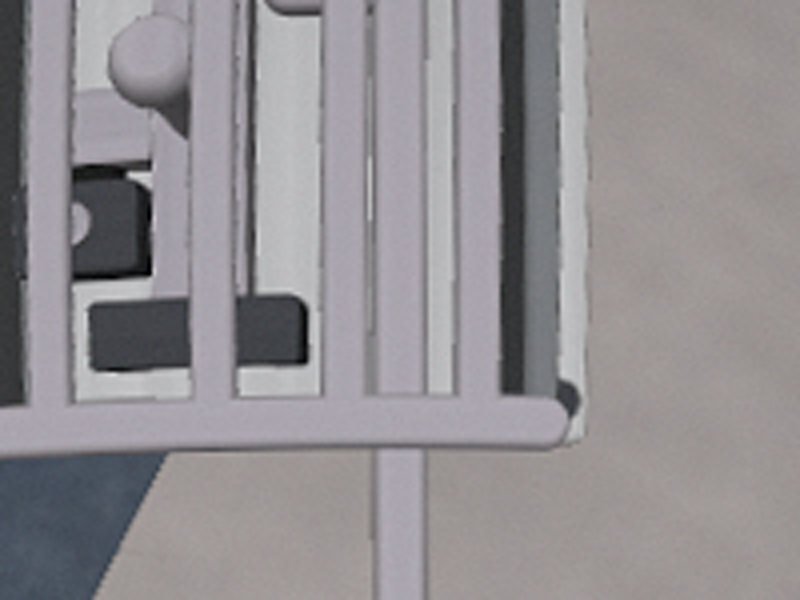

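Request:
{"op": "play_rows", "data": {
  "moves": [
    [[-1,0,0],[0,0,0],1.0],
    [[-2.2,0,0],[0,0,0],1.0],
    [[-3.5,0,0],[0,0,0],1.0],
    [[-5,0,0],[0,0,0],1.0],
    [[-6.5,0,0],[0,0,0],1.0],
    [[-8,0,0],[0,0,0],1.0],
    [[-9,0,0],[0,0,0],1.0],
    [[-9,0,0],[0,0,0],1.0]
  ]
}}

```text
time: 23.0
ee_pos: [0.3413, 0.2807, 0.0337]
eef_rot: [0.966, 0.258, 0.0, -0.0]
ft_force: [-0.1, -0.1, -1.0]
width: 0.0177
```

```bash
python3 f.py
python3 - <<'E'
from h import *
print(go([.45,-.18,.16],.153))
E
```

```text
23.0 elbow [-0.0894 -0.0279  0.0417] f_unit [-0.15 -0.07 -1.04] [-0.08  0.12 -0.  ] 0.01770349503466405
([-13.56, 45.35, -12.65], [-0.0, -0.0, 0.369])
```

Lift first, then traverse back.

Request:
{"op": "play_rows", "data": {
  "moves": [
    [[-0.5,0,-5],[0,0,0],1.0],
    [[-0.5,0,-10],[0,0,0],1.0],
    [[-0.5,0,-12.6],[0,0,0],1.0],
    [[-0.5,0,-12.6],[0,0,0],1.0]
  ]
}}

```text
time: 23.5
ee_pos: [0.3387, 0.2796, 0.1614]
eef_rot: [0.966, 0.258, 0.002, -0.001]
ft_force: [-0.3, 0.4, -2.4]
width: 0.0177
```

Request:
{"op": "play_rows", "data": {
  "moves": [
    [[-13,45.3,0],[0,0,0.37],1.0],
    [[-13,45.3,0],[0,0,0.37],1.0],
    [[-13,45.3,0],[0,0,0.37],1.0],
    [[-13,45.3,0],[0,0,0.37],1.0],
    [[-13,45.3,0],[0,0,0.37],1.0],
    [[-13,45.3,0],[0,0,0.37],1.0],
    [[-13,45.3,0],[0,0,0.37],1.0],
    [[-13,45.3,0],[0,0,0.37],1.0]
  ]
}}

```text
time: 24.5
ee_pos: [0.4501, -0.1826, 0.1586]
eef_rot: [0.997, 0.074, -0.0, 0.001]
ft_force: [0.5, 0.6, -1.4]
width: 0.0176
```

```bash
python3 f.py
python3 - <<'E'
from h import *
print(read_state()['ee_pos'],go([.636,-.151,.155],.153))
E
```

```text
24.5 elbow [-0.2363 -0.5326  0.1665] f_unit [ 0.7   0.27 -1.41] [-0.02  0.14  0.06] 0.017567022023062005
[ 0.45014633 -0.18258038  0.1586367 ] ([18.85, -0.37, 0.34], [0.002, 0.001, -0.004])
```

Request:
{"op": "play_rows", "data": {
  "moves": [
    [[6,0,0],[0,0,0],1.0],
    [[12,0,0],[0,0,0],1.0],
    [[17,0,0],[0,0,0],1.0],
    [[18.9,0,0],[0,0,0],1.0],
    [[18.9,0,5],[0,0,0],1.0],
    [[18.9,0,10],[0,0,0],1.0],
    [[18.9,0,13],[0,0,0],1.0],
    [[18.9,0,13],[0,0,0],1.0]
  ]
}}

```text
time: 25.5
ee_pos: [0.6349, -0.1503, 0.0257]
eef_rot: [0.997, 0.076, -0.003, -0.0]
ft_force: [0.8, -0.2, -0.9]
width: 0.0176
```

```bash
python3 f.py
python3 - <<'E'
from h import *
p=camera('wrist');save(p,'n')
print(read_state()['ee_pos'],go([.636,-.151,.0055],.153))
E
```

```text
25.5 elbow [-0.06   -0.5968  0.0328] f_unit [ 0.61 -0.61 -0.85] [-0.08  0.13 -0.01] 0.017632913309462376
[ 0.63642394 -0.15073903  0.02809344] ([-0.04, 0.02, 2.26], [0.0, 0.003, -0.001])
```

View pics/n.png

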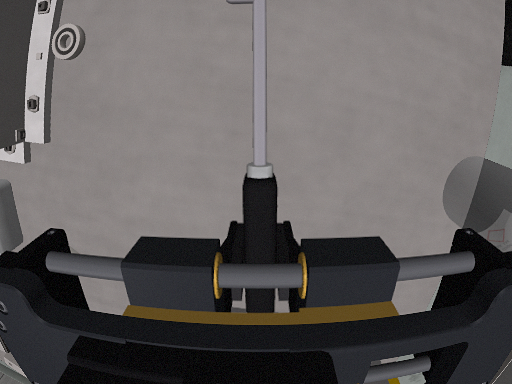

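Request:
{"op": "play_rows", "data": {
  "moves": [
    [[0,0,1],[0,0,0],1.0],
    [[0,0,1.8],[0,0,0],1.0],
    [[0,0,2.2],[0,0,0],1.0],
    [[0,0,2.3],[0,0,0],1.0],
    [[0,0,2.3],[0,0,0],1.0]
  ]
}}

```text
time: 26.18
ee_pos: [0.6375, -0.1505, 0.0067]
eef_rot: [0.997, 0.076, 0.0, -0.0]
ft_force: [0.5, 0.5, -2.3]
width: 0.0177
```

Request:
{"op": "play_rows", "data": {
  "moves": [
    [[0,0,0.1],[0,0,0],1.0],
    [[0,0,0.2],[0,0,0],1.0],
    [[0,0,0.2],[0,0,0],1.0]
  ]
}}

```text
time: 26.55
ee_pos: [0.6375, -0.1505, 0.0048]
eef_rot: [0.997, 0.076, 0.0, -0.0]
ft_force: [-1.5, 1.0, 2.2]
width: 0.0173
```

Touching the bench (force sign flipped, same height as at pick). Release and rise.

Request:
{"op": "play_rows", "data": {
  "moves": [
    [[0,0,0],[0,0,0],2.0],
    [[0,0,0],[0,0,0],3.0],
    [[0,0,0],[0,0,0],4.5],
    [[0,0,0],[0,0,0],4.5],
    [[0,0,0],[0,0,0],4.5]
  ]
}}

```text
time: 27.18
ee_pos: [0.6374, -0.1505, 0.0045]
eef_rot: [0.997, 0.076, 0.0, -0.0]
ft_force: [-0.9, -0.6, -0.4]
width: 0.044
```

Request:
{"op": "play_rows", "data": {
  "moves": [
    [[0,0,-2],[0,0,0],4.5],
    [[0,0,-6],[0,0,0],4.5],
    [[0,0,-11],[0,0,0],4.5],
    [[-3,0,-16],[0,0,0],4.5],
    [[-8,0,-20],[0,0,0],4.5],
    [[-12,0,-20],[0,0,0],4.5],
    [[-12,0,-20],[0,0,0],4.5]
  ]
}}

```text
time: 28.05
ee_pos: [0.5167, -0.1701, 0.2064]
eef_rot: [0.997, 0.074, 0.001, -0.001]
ft_force: [-0.3, 0.1, -0.3]
width: 0.0451
```

```bash
python3 f.py
python3 - <<'E'
from h import *
p=camera('wrist');save(p,'o')
for n,r in (('side',(110,384,180,360)),('top',(100,260,60,420))):
    q=camera(n);f=q['frame'][r[0]:r[1],r[2]:r[3]];k=2 if n=='top' else 2
    cv2.imwrite(f'pics/o_{n}.png',cv2.cvtColor(cv2.resize(f,None,fx=k,fy=k,interpolation=cv2.INTER_CUBIC),cv2.COLOR_RGB2BGR))
    if n=='side':
        f=q['frame'][264:354,215:335];cv2.imwrite('pics/o_s.png',cv2.cvtColor(cv2.resize(f,None,fx=6,fy=6,interpolation=cv2.INTER_CUBIC),cv2.COLOR_RGB2BGR))
    for nm in ('rod_grip','post'): print(n,nm,[(np.round(d['at'],1).tolist(),round(d['conf'],2),atz(q,d['at'],.043 if nm=='post' else .02).round(3)) for d in recognise(q,nm)[:2]])
E
```

```text
28.05 elbow [-0.1725 -0.5551  0.2148] f_unit [-0.21  0.28 -0.33] [-0.02  0.13  0.02] 0.04513061757908728
side rod_grip [([248.2, 157.1], 0.6, array([ 0.635, -0.155,  0.02 ]))]
side post [([274.6, 318.0], 0.8, array([0.53 , 0.426, 0.043]))]
top rod_grip [([321.6, 150.6], 0.6, array([ 0.662, -0.153,  0.02 ]))]
top post [([129.0, 198.8], 0.62, array([0.511, 0.411, 0.043]))]
```

View pics/o.png

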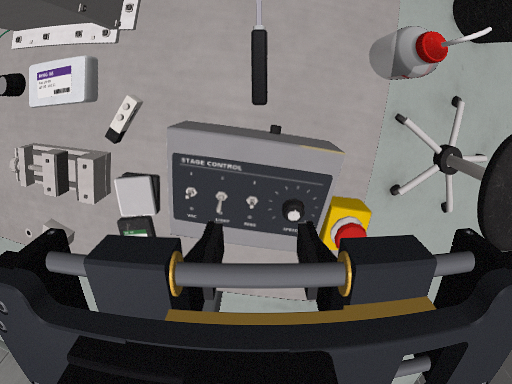

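View pics/o_side.png

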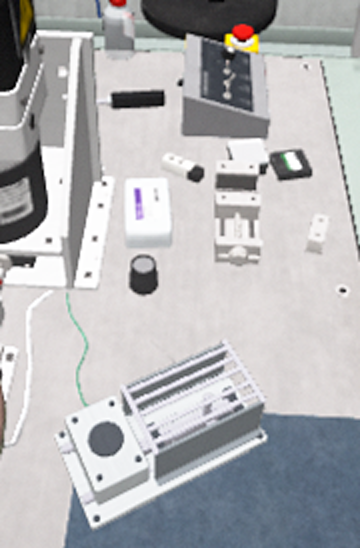

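View pics/o_s.png

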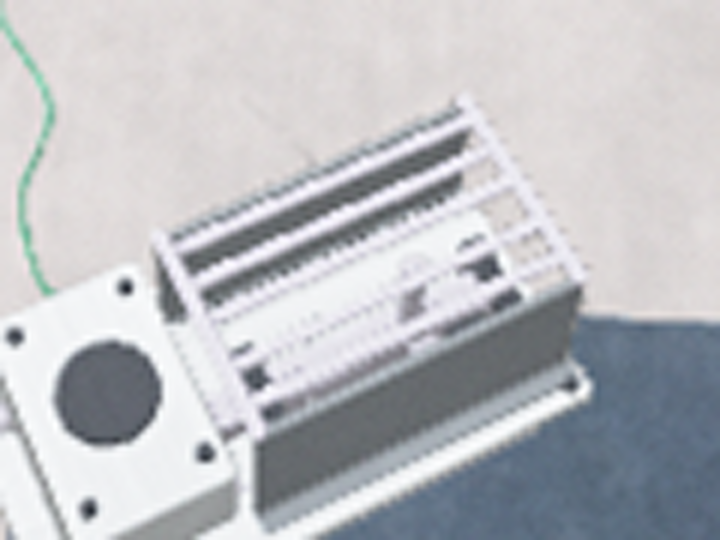

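```bash
python3 -c "
from bench import close_job
print(close_job())"
```

```text
the job is handed in; nothing more can be done
None
```

The bolt is drawn onto its rubber-faced stop and the rod is back on the bench. I handed the job in at about 28 s of the 67 s allowed.

**Pull:** I picked up the rod by its handle, passed the hook along the post's -y side and caught the post from behind. The drag while drawing read about 6 N. At the stop I built the pull up in small steps to about 12.5–13.6 N (wrist reading) and held it for about 0.75 s. That is inside the 11–16 N window and well under 20 N.

**Bolt:** The post ended at about x = -12 mm in the unit's frame, roughly 27 mm of draw. The wrist pictures before and after I unhooked show the lug still against the rubber, and a last side picture shows the bolt still drawn out. I could not measure the residual contact on the stop directly.

**Rod:** I set it down at its pick-up height, about 6 mm from where it was found, and it lies flat. The jaws are open and the gripper is well clear of everything. The other things look undisturbed by eye in the last pictures; I did not measure them again.

**Checks that disagreed:**
- The wrist and fixed cameras differed by about 2 mm on the unit's position, so I used a value between them.
- The recogniser placed the finished rod 2–3 cm apart in the side and top views, at x = 0.635 and 0.662 m. I relied on the measured TCP (fingertip) position at release instead.
- The recogniser's readings of the post in the two views also differed by about 2 cm, so I used the hook contact position for it.

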